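# Set up the egg poacher

### The arm

A 7-joint arm with a two-finger parallel gripper is mounted at the origin on a cart in front of the work surface, level with it; the furniture and walls round the work are solid. World frame = base frame: x ahead of the robot, y to its left, z up, the work surface at z = 0. Lengths are in mm, angles in rad, forces in N, time in s.
With the tool pointing down it reaches from about 400 to 875 mm from the base axis. Payload 4.4 kg.
Tool frame: the origin (TCP) lies on the centre line of the jaws, within the pads' length; the fingertips stand 19 mm ahead of it and the grasp point (between the pads) is the TCP; z points along the fingers, y is the line along which they close (so a half turn about z gives the same grasp; the last joint's range is limited). The gripper opens to 85 mm and grips with 20 to 120 N. Pads are 22 mm wide; open, the fingers measure 114 mm over their backs; the gripper's body (76 mm by 85 mm) begins 54 mm behind the grasp point. The pads swing forward as they close: fully open they stand 13 mm farther back than shut.
Start: joints at [1.191, 0.628, 0.038, 1.517, -0.027, 0.996, -0.02], TCP at [200.667, -618.264, 214.413] pointing down, gripper open.
Joint ranges: [-3.06, 3.06], [-0.37, 2.12], [-1.25, 1.32], [0.18, 2.47], [-1.1, 4.24], [0.23, 1.98], [-2.94, 2.94]. Speed limits (rad/s): [2.57, 2.57, 3.14, 3.14, 3.14, 3.14, 3.14].

### API

Orientations are given as [roll, pitch, yaw] about the fixed x, y, z axes, in that order (R = Rz(yaw) Ry(pitch) Rx(roll)).
In Python, from cell import ctrl, viewer, silhouettes gives the robot as it stands.
- The arm moves only by the shell command python3 -m creep 'ROWS'. ROWS is JSON, a list of rows, each an object with "jaw": the gripper command: -1 is shut, 1 is fully open, values between are in proportion; "xyz": the shift along the tool's x, y, z in mm, a list of three; "angular": the turn, a rotation vector about the tool's x, y, z in rad, a list of three. In form: [{"jaw": jaw, "xyz": [tx, ty, tz], "angular": [rx, ry, rz]}, ...]. A call has 1 to 12 rows; each row is the pose to reach, as a shift and turn from the pose commanded when the call began, along the tool's axes at that moment; what a row does not reach only later rows make up. A row lasts 1/8 s, in which the tool goes at most 62.5 mm and 10.7 degrees, less where a joint would pass 70% of its speed; a pose out of reach is approached as far as the arm can. A call with a gripper value outside its range is refused whole. The fingers move at their own pace and stop on an object; the grip force is fixed at half the most. Time passes only in rows, so rows that repeat a pose let the fingers close. It gives the time, the measured TCP pose, the force, the opening and the grip force at its end, in the units of the state.
- ctrl.read_state(): the state, without advancing time (a new reading comes with each control period).
- viewer.get_image(name): name is "scene" or "top"; returns (picture, depth): 400x640x3 uint8, red, green, blue; 400x640 float32, mm along the optical axis (not along the pixel's ray), 0 where there is no reading.
- viewer.camera_model(name): a dict with "fx", "fy", "cx", "cy" (pixels), "T" (4x4, takes a point from camera to world coordinates). Camera axes: x right, y down, z forward; pixel columns grow to the right and rows downward; lengths in mm; the calibration is good to about 2 mm. A picture is of the moment at which its call begins. camera_model takes no time and is no camera call.
- ctrl.finish_job(): hands the job in; it is judged then, once.
Trained networks look in the newest picture that a camera, given by its name, has taken for a name from the list of things; names that differ only in an ending like _2 or _b are one class to them, and where a whole thing is asked for, a point or a joint stands for the part that bears it (a point fixed in the world has none). Each returns a list of dicts, best first, with "score" (0 to 1); they miss things now and then, are a little off and sometimes report something else, mostly with a low value. They report only what shows in the picture. A call takes as long as a camera call.
- silhouettes(camera, target): "pixels" (400x640 bool, what is visible of it) and "xy" ([column, row] in pixels, amid what is visible of it).
The state is a dict: "clock": time; "qpos": joint angles; "qd": joint speeds; "tau": joint torques, N m; "eef_pos": TCP position; "tool_rot": TCP orientation; "force": force on the tool from outside, world axes, zero at the start; "torque": the same for the moment, N m; "width": finger opening in mm; "gripper_force": force on a finger pad.
Only numpy, scipy, OpenCV 4.12 (cv2) and the standard library are available. Lean on these libraries where they do the work, as an engineer would, in place of code of your own. Each camera call takes 0.05 s, during which the arm holds its last target. There are 200 camera calls.

### The job

Get the egg poacher ready: pick out the three aluminium poaching cups and seat one in each ring of the wire rack inside the pan, then, once all three are in, put the lid on so that it sits fully home and level. Leave the ramekin and the timer standing where they are.

Things in the scene. Friction and masses are not known exactly. Their poses are not given: they have to be found in the camera images.
- poacher_pan: grey egg-poacher pan, fixed on the hob. Origin: centre of its underside, z up, x out along its handle. Rim 64 mm up, 200 mm across (192 inside). In it a bright wire rack, top 32 mm up, with 3 rings 48 mm clear, centred 48 mm from the axis at 0, 120, 240 deg from x. A seated cup hangs by its shoulder, foot 11 to 12 mm up. Fingers closing at right angles to the line axis-ring have 25 mm free
- cup_1: one of three alike aluminium poaching cups, 56 mm across, 38 mm high. Lower 20 mm: a bowl tapering from 45 mm across down to 34 mm at the flat foot. Above: a shoulder, then a straight collar 56 mm across, 21 to 38 mm above the foot, wall 3 mm; grip it across its outside from above. Origin: centre of the foot, z up; starts upright on the hob; 40 to 85 g. Any cup may go in any ring
- cup_2: another of the three alike aluminium poaching cups, 56 mm across, 38 mm high. Lower 20 mm: a bowl tapering from 45 mm across down to 34 mm at the flat foot. Above: a shoulder, then a straight collar 56 mm across, 21 to 38 mm above the foot, wall 3 mm; grip it across its outside from above. Origin: centre of the foot, z up; starts upright on the hob; 40 to 85 g. Any cup may go in any ring
- cup_3: the third of three alike aluminium poaching cups, 56 mm across, 38 mm high. Lower 20 mm: a bowl tapering from 45 mm across down to 34 mm at the flat foot. Above: a shoulder, then a straight collar 56 mm across, 21 to 38 mm above the foot, wall 3 mm; grip it across its outside from above. Origin: centre of the foot, z up; starts upright on the hob; 40 to 85 g. Any cup may go in any ring
- poacher_lid: steel lid of the pan, 208 mm across. Origin: centre of its flat underside, z up. A tapered plug, 172 mm across at the underside, 187 mm at 10.5 mm up, goes into the pan; the flange above rests on its rim. On the dome, 29 mm up, a round black knob, 31 mm across, sides 40 to 56 mm and top 61 mm above the underside; grip it. 250 to 490 g. Fully home its underside is 53 to 54 mm above the pan's
- ramekin: white ribbed china ramekin, round and open, 78 mm across and 47 mm high, wider and taller than the cups; leave it. Origin: centre of its underside
- timer: white round wind-up kitchen timer with a bar grip on top, 67 mm across and 52 mm high; leave it. Origin: centre of its underside

How it is judged:
By the outcome, as a careful person would: the job done as asked, in the order asked, and still so for the second after the job is handed in, with the robot touching nothing.
It also fails if it takes over 96 s, if anything falls off the work surface, if the arm or the gripper's body presses on something with over 40 N, if the wrist force passes 120 N, or if a joint passes its speed limit or range.

## Working session

There is one attempt and no reset: what is moved stays moved. The work goes in short steps, Python scripts to look and compute and a shell command to move; the robot and the scene stay as the last step left them, time stands still between calls to the robot, and variables do not carry over. Pictures are saved under pics/ and viewed, at most 14 in all, crops included, and the job is handed in when it is done.

```bash
ls; mkdir -p pics; cat > h.py <<'E'
import numpy as np, cv2
from cell import ctrl, viewer, silhouettes
def pts(cam, d, mask=None):
    m=viewer.camera_model(cam); T=np.array(m["T"])
    ok=d>0
    if mask is not None: ok&=mask
    v,u=np.nonzero(ok); z=d[v,u]
    p=np.c_[(u-m["cx"])*z/m["fx"],(v-m["cy"])*z/m["fy"],z]
    return p@T[:3,:3].T+T[:3,3]
def proj(cam,P):
    m=viewer.camera_model(cam); T=np.array(m["T"])
    c=(np.asarray(P)-T[:3,3])@T[:3,:3]
    return c[:2]/c[2]*[m["fx"],m["fy"]]+[m["cx"],m["cy"]]
E
python3 - <<'E'
from h import *
s=ctrl.read_state(); print(s)
for c in ("top","scene"):
    im,d=viewer.get_image(c); cv2.imwrite(f"pics/{c}0.png",im[...,::-1])
    m=viewer.camera_model(c); print(c,m["fx"],np.round(m["T"],3).tolist())
    for t in ("poacher_pan","cup_1","poacher_lid","ramekin","timer"):
        for r in silhouettes(c,t):
            p=pts(c,d,r["pixels"])
            if len(p)==0: continue
            print(t,round(r["score"],2),np.round(r["xy"]),len(p),"med",np.median(p,0).round(),"lo",np.percentile(p,2,0).round(),"hi",np.percentile(p,98,0).round())
E
```

```text
pics
{'clock': 0.0, 'qpos': array([ 1.19119407,  0.62933312,  0.03841912,  1.51836959, -0.02699982,
        0.99627745, -0.02001581]), 'qd': array([-2.61341281e-04, -5.48395186e-04, -1.10002014e-03, -4.07647537e-05,
       -6.94105352e-04,  9.61945941e-04,  4.19061862e-04]), 'tau': array([-2.03137593e-04, -5.63400793e+01,  1.22599360e+00, -1.93447387e+01,
        1.10557958e-02,  1.04357812e-02,  5.95713516e-06]), 'eef_pos': array([ 200.48005047, -617.62757997,  213.49661042]), 'tool_rot': array([-3.13972241e+00,  1.07027228e-05,  3.13804984e-01]), 'force': array([-0.80512339, -0.29765124, -0.14311871]), 'torque': array([0.04303407, 0.09424547, 0.02041875]), 'gripper_force': 0.0, 'width': 85.51754028796162}
top 415.00159120815425 [[-0.029, -0.987, 0.156, 352.058], [-0.999, 0.026, -0.024, -26.174], [0.019, -0.156, -0.987, 882.234], [0.0, 0.0, 0.0, 1.0]]
poacher_pan 0.97 [185. 200.] 8779 med [519. 238.   8.] lo [419. 144.   2.] hi [709. 325.  66.]
cup_1 0.93 [273. 231.] 596 med [447.  60.  20.] lo [419.  34.   1.] hi [470.  83.  40.]
cup_1 0.8 [355. 232.] 576 med [ 441. -118.   20.] lo
[... 521 characters left out ...]
-0.918, -0.396, 462.949], [0.0, 0.0, 0.0, 1.0]]
poacher_pan 0.67 [244. 247.] 6233 med [515. 223.  35.] lo [409. 136.   4.] hi [698. 327.  65.]
cup_1 0.94 [319. 228.] 421 med [442.  62.  29.] lo [417.  30.   7.] hi [469.  85.  39.]
cup_1 0.71 [316. 188.] 193 med [ 562. -133.   32.] lo [ 527. -235.   -4.] hi [585. -96.  40.]
cup_1 0.52 [352. 197.] 366 med [ 438. -110.   27.] lo [ 411. -203.   -4.] hi [475. -89.  39.]
poacher_lid 0.57 [362. 180.] 1366 med [ 479. -262.   22.] lo [ 399. -366.   11.] hi [ 579. -197.   57.]
ramekin 0.57 [321. 205.] 603 med [490. -34.  34.] lo [458. -77.   8.] hi [526.  -7.  48.]
timer 0.55 [280. 212.] 320 med [547.  59.  38.] lo [525.  31.  17.] hi [576.  79.  53.]
```

View pics/top0.png

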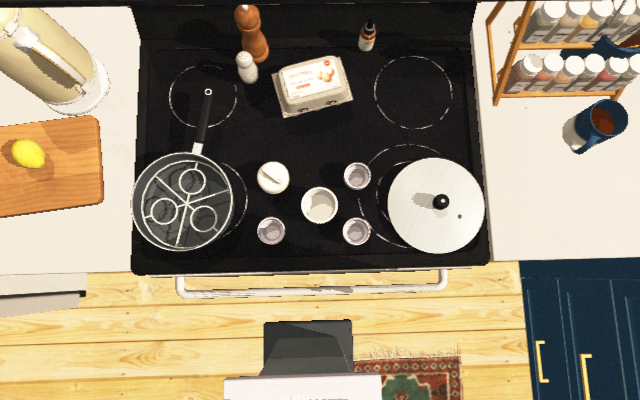

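View pics/scene0.png

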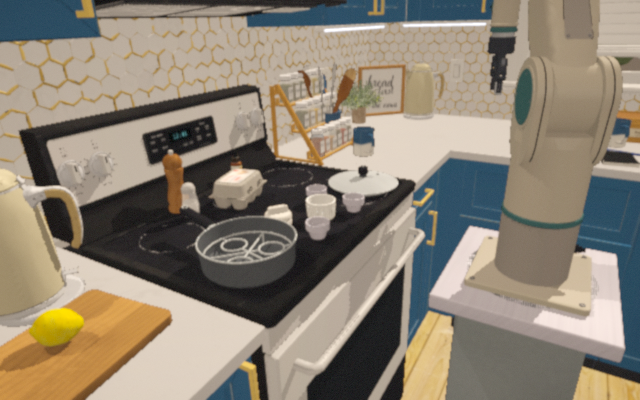

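```bash
cat >> h.py <<'E'
from scipy.optimize import least_squares
def circ(p,r=None):
    x0=np.r_[(p[:,:2].min(0)+p[:,:2].max(0))/2,[r or 50]]
    f=(lambda x: np.hypot(*(p[:,:2]-x[:2]).T)-(r if r else x[2]))
    s=least_squares(f,x0,loss="soft_l1",f_scale=1.)
    return s.x.round(1), np.std(s.fun).round(2)
E
python3 - <<'E'
from h import *
for c in ("top","scene"):
    im,d=viewer.get_image(c)
    for t,z0,z1,r in (("poacher_pan",60,70,98),("cup_1",36,43,26.5),("poacher_lid",54,64,None),("poacher_lid",10,17,103),("ramekin",44,52,None),("timer",48,56,None)):
        for s in silhouettes(c,t):
            p=pts(c,d,s["pixels"]); p=p[(p[:,2]>z0)&(p[:,2]<z1)]
            if len(p)<8: continue
            if t=="poacher_pan":
                m0=(p[:,:2].min(0)+p[:,:2].max(0))/2
                p=p[(abs(p[:,0]-518)<104)&(abs(p[:,1]-232)<104)]
            print(c,t,z0,round(s["score"],2),len(p),circ(p,r),p[:,:2].mean(0).round(1),p[:,2].mean().round(1))
    s=silhouettes(c,"poacher_pan")[0]
    p=pts(c,d,s["pixels"]); 
    h=p[(np.hypot(p[:,0]-518,p[:,1]-232)>115)]
    print("handle",len(h),h.mean(0), h.min(0),h.max(0)); q=h[:,:2]-h[:,:2].mean(0); print(np.linalg.svd(q,full_matrices=False)[2][0])
    q=p[(np.hypot(p[:,0]-518,p[:,1]-232)<85)]; print(np.histogram(q[:,2],bins=[-5,5,10,15,20,25,28,30,32,34,36,40,60]))
im,d=viewer.get_image("top"); cv2.imwrite("pics/pan.png",cv2.resize(im[120:270,60:260,::-1],None,fx=4,fy=4,interpolation=cv2.INTER_CUBIC))
E
```

```text
top poacher_pan 60 0.57 787 (array([505.9, 231.6,  98. ]), np.float64(1.59)) [518.1 240.9] 64.2
top cup_1 36 0.93 113 (array([ 555.6, -123.2,   26.5]), np.float64(0.92)) [ 555.1 -122.6] 38.7
top cup_1 36 0.79 121 (array([444.7,  58. ,  26.5]), np.float64(0.9)) [445.6  59. ] 38.7
top cup_1 36 0.75 120 (array([ 438.7, -116.1,   26.5]), np.float64(0.89)) [ 438.8 -116.4] 38.8
top poacher_lid 54 0.83 175 (array([ 493. , -290.2,   10.7]), np.float64(3.57)) [ 492.9 -290.1] 59.6
top poacher_lid 10 0.83 1468 (array([ 494.6, -292.6,  103. ]), np.float64(4.95)) [ 490.3 -287.4] 15.1
top ramekin 44 0.74 227 (array([494.1, -41.9,  35.1]), np.float64(1.31)) [495.  -42.1] 46.9
top timer 48 0.72 128 (array([ 2418.4, -1509.5,  2429.4]), np.float64(3.3)) [558.5  53.4] 52.1
handle 794 [666.2774981  204.89600005  50.16105055] [411.24800417 169.72511854 -17.75776219] [777.70284419 368.52472718  70.41333039]
[-0.88571567  0.46422813]
(array([2546, 1469,   99,   41,   24,    8,  103,  379,  368,   91,   37,
        181]), array([-5,  5, 10, 15, 20, 25, 28, 30, 32, 34, 36, 40, 60]))
scene poacher_pan 60 0.77
[... 339 characters left out ...]
.4 -117.5] 37.5
scene poacher_lid 54 0.8 41 (array([ 491.4, -286.9,    9.6]), np.float64(3.36)) [ 490.4 -286. ] 58.6
scene poacher_lid 10 0.8 303 (array([ 494.8, -297.7,  103. ]), np.float64(5.86)) [ 468.9 -255.9] 14.9
scene ramekin 44 0.67 62 (array([492.5, -42. ,  34.6]), np.float64(1.5)) [488.8 -32.1] 45.8
scene timer 48 0.68 63 (array([ 81822.7, -63355. , 103078.1]), np.float64(3.5)) [556.6  54.3] 51.1
handle 305 [681.67742244 196.40204783  58.77231554] [628.83521887 104.50181002  -4.77961223] [738.43113395 236.13300684  68.46891   ]
[-0.96353113  0.26759628]
(array([417, 273,  89,  62,  73,  36,  71, 297, 219,  34,  66, 318]), array([-5,  5, 10, 15, 20, 25, 28, 30, 32, 34, 36, 40, 60]))
```

View pics/pan.png

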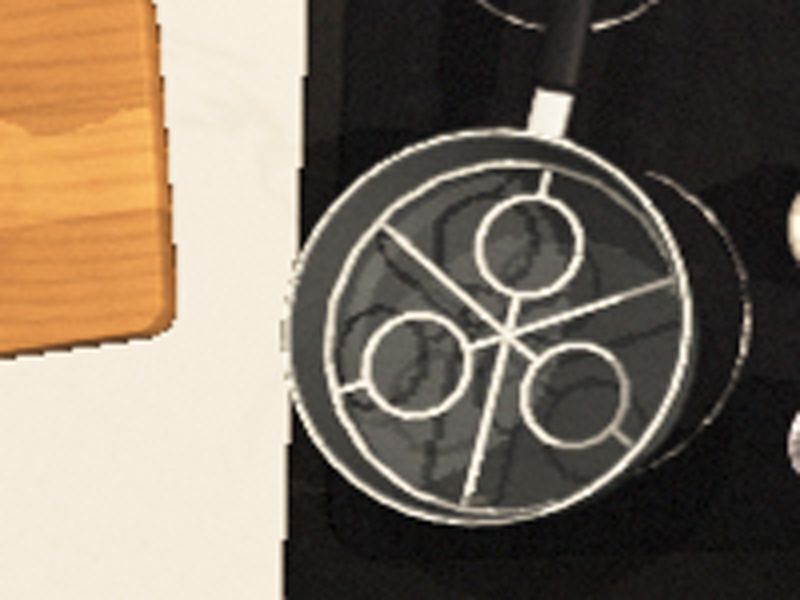

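The top view shows the pan at about (183,200) with three empty rings. The cups are at (273,231), (356,232) and (357,176), with the ramekin at (319,205), the timer at (273,178) and the lid at (436,205). The crop puts the rings at about (530,245), (418,365) and (575,395). Next I'll fit the rack's yaw.

```bash
cat >> h.py <<'E'
from scipy.spatial.transform import Rotation as Ro
def plan(p,yaw):
    """relative tool move from the present pose; yaw is picked modulo pi, nearest"""
    s=ctrl.read_state(); R=Ro.from_euler("xyz",s["tool_rot"])
    y0=s["tool_rot"][2]; yaw=y0+(yaw-y0+np.pi/2)%np.pi-np.pi/2
    t=R.inv().apply(np.asarray(p)-s["eef_pos"]); a=(R.inv()*Ro.from_euler("xyz",[np.pi,0,yaw])).as_rotvec()
    print("xyz",t.round(1),"ang",a.round(3),"rows",max(np.linalg.norm(t)/62.5,np.linalg.norm(a)/.187).round(1),"yaw",round(yaw,3),"at",s["eef_pos"].round(1),s["tool_rot"].round(3),"t",round(s["clock"],2),"q",s["qpos"].round(2),"w",round(s["width"],1))
E
python3 - <<'E'
from h import *
def plane(c,uv,z):
    m=viewer.camera_model(c);T=np.array(m["T"])
    r=np.c_[(uv[:,0]-m["cx"])/m["fx"],(uv[:,1]-m["cy"])/m["fy"],np.ones(len(uv))]@T[:3,:3].T
    return T[:3,3]+r*((z-T[2,3])/r[:,2])[:,None]
for c in ("top","scene"):
    im,d=viewer.get_image(c); g=im.min(2).astype(int)
    th=cv2.adaptiveThreshold(im.min(2),255,cv2.ADAPTIVE_THRESH_MEAN_C,cv2.THRESH_BINARY,11,-25)>0
    v,u=np.nonzero(th); P=plane(c,np.c_[u,v].astype(float),31.)[:,:2]
    P=P[np.hypot(P[:,0]-505,P[:,1]-232)<78]; 
    def cen(x): a=x[2]+np.arange(3)*2*np.pi/3; return x[:2]+48*np.c_[np.cos(a),np.sin(a)]
    def f(x):
        D=np.min([abs(np.hypot(*(P-q).T)-25.2) for q in cen(x)],0); return np.minimum(D,6)
    best=min((least_squares(f,[505+dx,232+dy,y],diff_step=1e-4) for y in np.arange(-1,1,.15) for dx in(-4,3) for dy in (-4,3)),key=lambda r:r.cost)
    print(c,len(P),best.x.round(3),best.cost,cen(best.x).round(1).tolist())
plan([444.2,57.6,130],0.5)
E
```

```text
top 774 [ 5.06437e+02  2.31263e+02 -2.18000e-01] 5664.102157243752 [[553.3, 220.9], [492.0, 277.0], [474.0, 195.9]]
scene 478 [ 5.05500e+02  2.30714e+02 -2.21000e-01] 4519.084735939603 [[552.3, 220.2], [491.2, 276.5], [473.0, 195.4]]
xyz [ 440.3 -567.7   84.4] ang [-0.    -0.    -0.186] rows 11.6 yaw 0.5 at [ 200.7 -618.3  214.4] [-3.142 -0.     0.314] t 1.55 q [ 1.19  0.63  0.04  1.52 -0.03  1.   -0.02] w 85.1
```

```bash
sed -i 's|; yaw=y0+(yaw-y0+np.pi/2)%np.pi-np.pi/2||' h.py
python3 - <<'E'
from h import *
plan([444.2,57.6,120],2.92)
E
```

```text
xyz [ 440.3 -567.7   94.4] ang [ 0.    -0.    -2.606] rows 13.9 yaw 2.92 at [ 200.7 -618.3  214.4] [-3.142 -0.     0.314] t 1.55 q [ 1.19  0.63  0.04  1.52 -0.03  1.   -0.02] w 85.1
```

```bash
python3 -m creep '[{"jaw":1,"xyz":[220,-284,30],"angular":[0,0,-0.93]},{"jaw":1,"xyz":[220,-284,30],"angular":[0,0,-0.93]},{"jaw":1,"xyz":[220,-284,30],"angular":[0,0,-0.93]},{"jaw":1,"xyz":[220,-284,30],"angular":[0,0,-0.93]},{"jaw":1,"xyz":[220,-284,30],"angular":[0,0,-0.93]},{"jaw":1,"xyz":[440,-568,94],"angular":[0,0,-2.0]},{"jaw":0.65,"xyz":[440,-568,94],"angular":[0,0,-2.0]},{"jaw":0.65,"xyz":[440,-568,94],"angular":[0,0,-2.0]},{"jaw":0.65,"xyz":[440,-568,94],"angular":[0,0,-2.0]},{"jaw":0.65,"xyz":[440,-568,94],"angular":[0,0,-2.0]},{"jaw":0.65,"xyz":[440,-568,94],"angular":[0,0,-2.0]},{"jaw":0.65,"xyz":[440,-568,94],"angular":[0,0,-2.0]}]'
python3 - <<'E'
from h import *
plan([444.2,57.6,120],2.92)
E
```

```text
clock: 3.05
eef_pos: [445.0, 61.3, 120.3]
tool_rot: [3.14, -0.0, 2.318]
force: [1.5, -1.1, -0.2]
width: 70.4
gripper_force: 0.0
xyz [-2.1 -3.1  0.2] ang [ 0.002  0.    -0.602] rows 3.2 yaw 2.92 at [445.   61.3 120.3] [ 3.14  -0.     2.318] t 3.05 q [ 0.12  0.54 -0.45  2.15  0.44  0.55  0.09] w 70.4
```

```bash
python3 -m creep '[{"jaw":0.65,"xyz":[0,0,0],"angular":[0,0,-0.6]},{"jaw":0.65,"xyz":[0,0,0],"angular":[0,0,-0.6]},{"jaw":0.65,"xyz":[0,0,0],"angular":[0,0,-0.6]},{"jaw":0.65,"xyz":[0,0,0],"angular":[0,0,-0.6]},{"jaw":0.65,"xyz":[0,0,0],"angular":[0,0,-0.6]},{"jaw":0.65,"xyz":[0,0,0],"angular":[0,0,-0.6]}]'
python3 - <<'E'
from h import *
plan([444.2,57.6,32],2.92)
E
```

```text
clock: 3.8
eef_pos: [444.0, 57.7, 120.5]
tool_rot: [-3.141, 0.0, 2.912]
force: [0.6, -0.5, -0.4]
width: 70.4
gripper_force: 0.0
xyz [-0.2 -0.  88.5] ang [-0.     0.    -0.008] rows 1.4 yaw 2.92 at [444.   57.7 120.5] [-3.141  0.     2.912] t 3.8 q [ 0.24  0.57 -0.62  2.14  0.59  0.6   0.54] w 70.4
```

```bash
python3 -m creep '[{"jaw":0.65,"xyz":[0,0,40],"angular":[0,0,0]},{"jaw":0.65,"xyz":[0,0,70],"angular":[0,0,0]},{"jaw":0.65,"xyz":[0,0,88],"angular":[0,0,0]},{"jaw":0.65,"xyz":[0,0,88],"angular":[0,0,0]},{"jaw":0.65,"xyz":[0,0,88],"angular":[0,0,0]},{"jaw":-1,"xyz":[0,0,88],"angular":[0,0,0]},{"jaw":-1,"xyz":[0,0,88],"angular":[0,0,0]},{"jaw":-1,"xyz":[0,0,88],"angular":[0,0,0]},{"jaw":-1,"xyz":[0,0,88],"angular":[0,0,0]},{"jaw":-1,"xyz":[0,0,88],"angular":[0,0,0]}]'
python3 -m creep '[{"jaw":-1,"xyz":[0,0,-50],"angular":[0,0,0]},{"jaw":-1,"xyz":[0,0,-108],"angular":[0,0,0]},{"jaw":-1,"xyz":[0,0,-108],"angular":[0,0,0]},{"jaw":-1,"xyz":[0,0,-108],"angular":[0,0,0]}]'
python3 - <<'E'
from h import *
plan([552.8,220.5,140],2.92)
for c in ("top","scene"):
    im,d=viewer.get_image(c); cv2.imwrite(f"pics/{c}1.png",im[...,::-1])
E
```

```text
clock: 5.05
eef_pos: [443.9, 57.8, 32.4]
tool_rot: [3.142, 0.0, 2.914]
force: [-0.9, -0.5, 0.0]
width: -0.3
gripper_force: 0.0
clock: 5.55
eef_pos: [443.6, 57.2, 140.3]
tool_rot: [-3.141, 0.0, 2.913]
force: [0.1, 0.0, 0.7]
width: 0.0
gripper_force: 0.0
xyz [-69.4 183.8   0.2] ang [-0.001  0.    -0.007] rows 3.1 yaw 2.92 at [443.6  57.2 140.3] [-3.141  0.     2.913] t 5.55 q [ 0.28  0.54 -0.68  2.13  0.56  0.65  0.56] w 0.0
```

View pics/scene1.png

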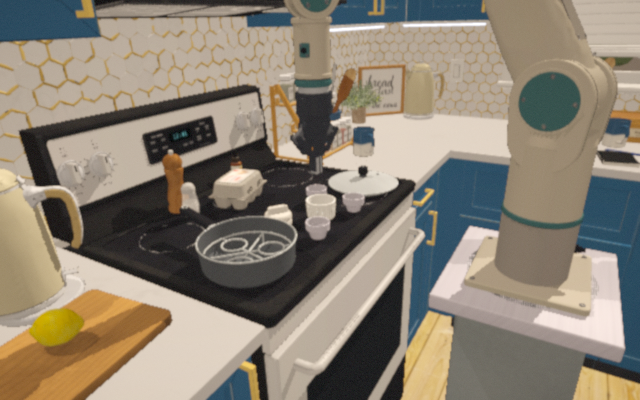

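The jaws closed to 0 and cup A still stands at (318,228), with the gripper tip at (318,160). I'll check where the fingers really are against the commanded pose.

```bash
python3 - <<'E'
from h import *
for c in ("top","scene"):
    im,d=viewer.get_image(c)
    print(c,"tcp",proj(c,[443.6,57.2,140]).round(), "tip",proj(c,[443.6,57.2,121]).round(),"cup",proj(c,[444.2,57.6,38]).round())
    p=pts(c,d); q=p[(p[:,2]>100)&(p[:,2]<260)&(p[:,0]>380)&(p[:,0]<620)&(abs(p[:,1])<330)]
    for a in range(100,240,15):
        r=q[(q[:,2]>=a)&(q[:,2]<a+15)]
        if len(r): print(a,len(r),r.min(0).round(),r.max(0).round())
E
```

```text
top tcp [265. 225.] tip [266. 226.] cup [270. 231.]
scene tcp [316. 180.] tip [316. 188.] cup [317. 221.]
145 11 [431.  54. 157.] [453.  65. 160.]
160 76 [429.  44. 160.] [452.  73. 175.]
175 94 [429.  45. 175.] [454.  74. 190.]
190 99 [425.  29. 190.] [459.  89. 205.]
205 202 [422.  17. 205.] [464. 100. 220.]
220 273 [419.   7. 220.] [466. 114. 235.]
235 330 [416.  -1. 235.] [467. 120. 250.]
```

View pics/top1.png

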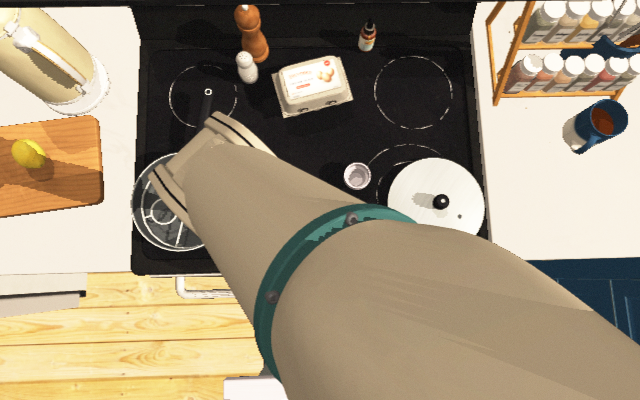

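The shut fingertips measure about z=157, but the reported TCP of 140 would put them at 121. The real fingers are therefore about 36 mm higher than reported. I'll open the jaws, come lower and measure again.

```bash
python3 -m creep '[{"jaw":0.65,"xyz":[0,0,60],"angular":[0,0,0]},{"jaw":0.65,"xyz":[0,0,60],"angular":[0,0,0]},{"jaw":0.65,"xyz":[0,0,60],"angular":[0,0,0]},{"jaw":0.65,"xyz":[0,0,60],"angular":[0,0,0]},{"jaw":0.65,"xyz":[0,0,60],"angular":[0,0,0]}]'
python3 - <<'E'
from h import *
c="scene"
im,d=viewer.get_image(c)
p=pts(c,d); q=p[(p[:,2]>60)&(p[:,2]<200)&(p[:,0]>380)&(p[:,0]<520)&(p[:,1]<130)&(p[:,1]>-10)]
ax=np.array([np.sin(2.913),-np.cos(2.913)]);
for a in range(60,190,10):
    r=q[(q[:,2]>=a)&(q[:,2]<a+10)]
    if len(r):
        s=(r[:,:2]-[443.7,57.5])@ax; print(a,len(r),[(len(k),s[k].min().round(),s[k].max().round(),r[k,2].min().round()) for k in (np.nonzero(s<0)[0],np.nonzero(s>=0)[0]) if len(k)])
cv2.imwrite("pics/s2.png",cv2.resize(im[100:260,240:420,::-1],None,fx=4,fy=3.7))
E
```

```text
clock: 6.38
eef_pos: [444.8, 57.9, 81.7]
tool_rot: [3.141, 0.003, 2.913]
force: [-0.1, 0.1, -0.0]
width: 70.6
gripper_force: 0.0
100 15 [(7, np.float64(-42.0), np.float64(-34.0), np.float64(108.0)), (8, np.float64(38.0), np.float64(43.0), np.float64(107.0))]
110 75 [(39, np.float64(-43.0), np.float64(-32.0), np.float64(110.0)), (36, np.float64(35.0), np.float64(49.0), np.float64(110.0))]
120 86 [(39, np.float64(-43.0), np.float64(-32.0), np.float64(120.0)), (47, np.float64(34.0), np.float64(52.0), np.float64(120.0))]
130 82 [(38, np.float64(-43.0), np.float64(-32.0), np.float64(131.0)), (44, np.float64(37.0), np.float64(50.0), np.float64(130.0))]
140 78 [(43, np.float64(-48.0), np.float64(-33.0), np.float64(140.0)), (35, np.float64(36.0), np.float64(53.0), np.float64(140.0))]
150 131 [(63, np.float64(-67.0), np.float64(-31.0), np.float64(150.0)), (68, np.float64(32.0), np.float64(68.0), np.float64(150.0))]
160 164 [(61, np.float64(-67.0), np.float64(-24.0), np.float64(160.0)), (103, np.float64(25.0), np.float64(69.0), np.float64(160.0))]
170 213 [(79, np.float64(-67.0), np.float64(-2.0), np.float64(170.0)), (134, np.float64(2.0), np.float64(69.0), np.float64(170.0))]
180 226 [(97, np.float64(-66.0), np.float64(-1.0), np.float64(180.0)), (129, np.float64(1.0), np.float64(70.0), np.float64(180.0))]
```

View pics/s2.png

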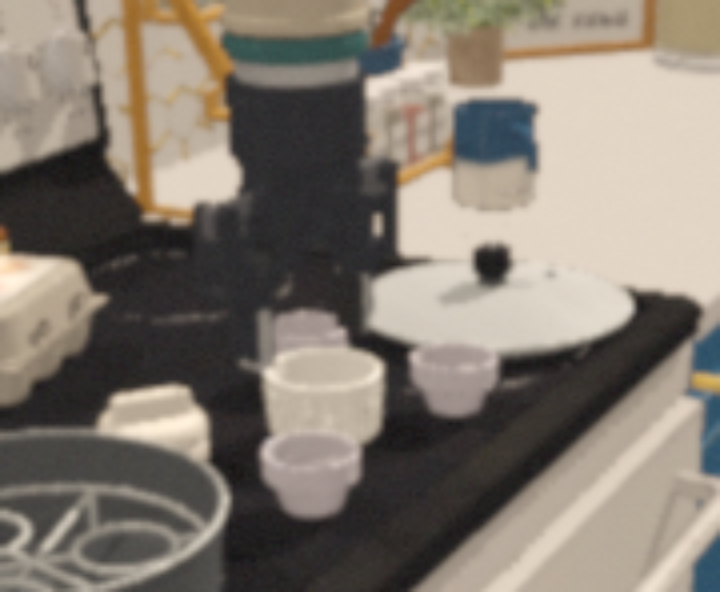

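The crop shows the open fingers straddling cup A but about 70 mm above it: tips at z=107 with the reported TCP near 80. I'll descend with a +36 mm offset.

```bash
python3 -m creep '[{"jaw":0.65,"xyz":[0,0,40],"angular":[0,0,0]},{"jaw":0.65,"xyz":[0,0,70],"angular":[0,0,0]},{"jaw":0.65,"xyz":[0,0,88],"angular":[0,0,0]},{"jaw":0.65,"xyz":[0,0,88],"angular":[0,0,0]},{"jaw":0.65,"xyz":[0,0,88],"angular":[0,0,0]},{"jaw":-1,"xyz":[0,0,88],"angular":[0,0,0]},{"jaw":-1,"xyz":[0,0,88],"angular":[0,0,0]},{"jaw":-1,"xyz":[0,0,88],"angular":[0,0,0]},{"jaw":-1,"xyz":[0,0,88],"angular":[0,0,0]}]'
python3 - <<'E'
from h import *
plan([552.8,220.5,95],2.92)
E
```

```text
clock: 7.55
eef_pos: [444.7, 57.8, -5.9]
tool_rot: [3.141, 0.003, 2.914]
force: [-1.6, -0.4, 13.2]
width: 53.0
gripper_force: 60.1
xyz [ -68.8  183.  -100.6] ang [ 0.001  0.003 -0.006] rows 3.5 yaw 2.92 at [444.7  57.8  -5.9] [3.141e+00 3.000e-03 2.914e+00] t 7.55 q [ 0.02  0.78 -0.31  2.22  0.94  0.27  0.22] w 53.0
```

```bash
python3 -m creep '[{"jaw":-1,"xyz":[0,0,-20],"angular":[0,0,0]},{"jaw":-1,"xyz":[0,0,-60],"angular":[0,0,0]},{"jaw":-1,"xyz":[0,0,-103],"angular":[0,0,0]},{"jaw":-1,"xyz":[0,0,-103],"angular":[0,0,0]},{"jaw":-1,"xyz":[0,0,-103],"angular":[0,0,0]}]'
cat >> h.py <<'E'
def look(name,cx=None,z=3):
    im,d=viewer.get_image("scene")
    s=ctrl.read_state(); e=s["eef_pos"]; p=pts("scene",d)
    q=p[(np.hypot(p[:,0]-e[0],p[:,1]-e[1])<42)&(p[:,2]>e[2]-40)]
    c=im.max(2)
    for a in range(int(e[2])-40,int(e[2])+70,6):
        r=q[(q[:,2]>=a)&(q[:,2]<a+6)]
        if len(r)>1: print(a,len(r),r.min(0).round(),r.max(0).round())
    u,v=proj("scene",e).astype(int); u0=min(max(u-100,0),440); v0=min(max(v-75,0),250)
    cv2.imwrite(f"pics/{name}.png",cv2.resize(im[v0:v0+150,u0:u0+200,::-1],None,fx=4,fy=4))
E
python3 - <<'E'
from h import *
look("g1"); plan([552.8,220.5,95],2.92)
E
```

```text
clock: 8.18
eef_pos: [443.8, 57.1, 95.6]
tool_rot: [-3.141, 0.001, 2.913]
force: [-0.9, -1.0, -0.3]
width: 53.0
gripper_force: 62.9
97 9 [427.  61. 102.] [456.  73. 103.]
103 32 [426.  53. 103.] [454.  76. 109.]
109 30 [423.  51. 109.] [449.  78. 115.]
115 43 [422.  54. 115.] [459.  93. 121.]
121 75 [416.  25. 121.] [465.  97. 127.]
127 113 [415.  22. 127.] [464.  98. 133.]
133 121 [415.  20. 133.] [468.  98. 139.]
139 78 [417.  21. 139.] [464.  98. 145.]
145 55 [425.  21. 145.] [459.  99. 151.]
151 52 [423.  23. 151.] [458.  99. 157.]
157 40 [422.  22. 158.] [448.  98. 163.]
163 51 [422.  19. 163.] [457.  98. 169.]
xyz [-6.960e+01  1.838e+02 -1.000e-01] ang [-0.001 -0.001 -0.007] rows 3.1 yaw 2.92 at [443.4  57.2  95.1] [-3.141e+00 -1.000e-03  2.913e+00] t 8.22 q [ 0.23  0.62 -0.61  2.17  0.68  0.56  0.45] w 53.3
```

View pics/g1.png

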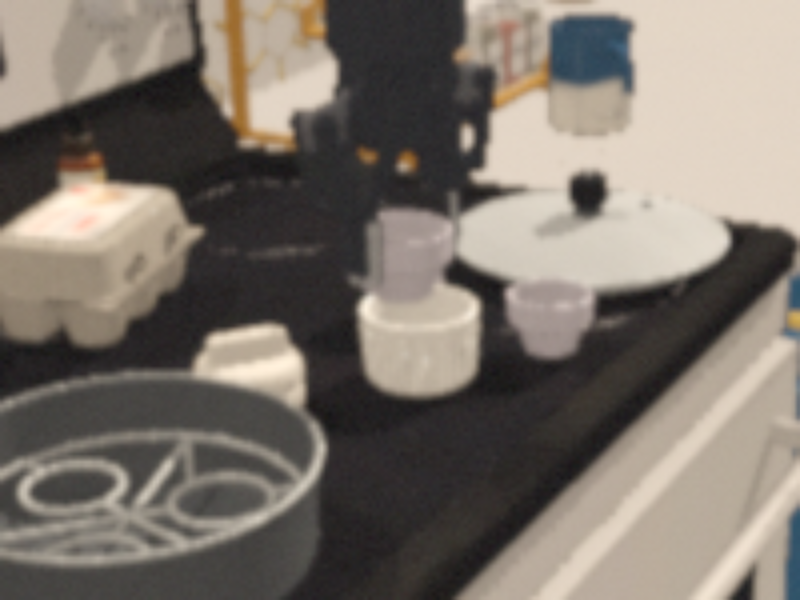

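Cup A is held upright, with its foot about 7 mm above the reported TCP z. Next it goes over to ring 0.

```bash
python3 -m creep '[{"jaw":-1,"xyz":[-23,61,0],"angular":[0,0,0]},{"jaw":-1,"xyz":[-46,122,0],"angular":[0,0,0]},{"jaw":-1,"xyz":[-69.5,183.5,0],"angular":[0,0,0]},{"jaw":-1,"xyz":[-69.5,183.5,0],"angular":[0,0,0]},{"jaw":-1,"xyz":[-69.5,183.5,0],"angular":[0,0,0]},{"jaw":-1,"xyz":[-69.5,183.5,0],"angular":[0,0,0]},{"jaw":-1,"xyz":[-69.5,183.5,0],"angular":[0,0,0]}]'
python3 - <<'E'
from h import *
look("g2"); plan([552.8,220.5,4.5],2.92)
E
```

```text
clock: 9.1
eef_pos: [552.5, 219.1, 95.2]
tool_rot: [-3.14, -0.0, 2.913]
force: [0.1, -0.2, 0.1]
width: 52.8
gripper_force: 63.1
97 9 [535. 215. 101.] [556. 235. 103.]
103 43 [534. 209. 103.] [562. 237. 109.]
109 38 [532. 207. 109.] [558. 239. 115.]
115 52 [530. 190. 115.] [562. 254. 121.]
121 120 [523. 183. 121.] [578. 258. 127.]
127 161 [523. 182. 127.] [579. 260. 133.]
133 167 [524. 183. 133.] [580. 261. 139.]
139 88 [525. 182. 139.] [580. 260. 145.]
145 60 [533. 181. 145.] [566. 261. 151.]
151 55 [531. 182. 151.] [567. 260. 157.]
157 50 [530. 185. 157.] [556. 261. 163.]
163 69 [531. 184. 163.] [569. 261. 169.]
xyz [ 0.2  1.2 90.9] ang [-0.001 -0.    -0.007] rows 1.5 yaw 2.92 at [552.8 219.4  95.4] [-3.141 -0.     2.913] t 9.15 q [-0.04  0.78 -0.63  1.77  0.61  0.8   0.36] w 52.8
```

View pics/g2.png

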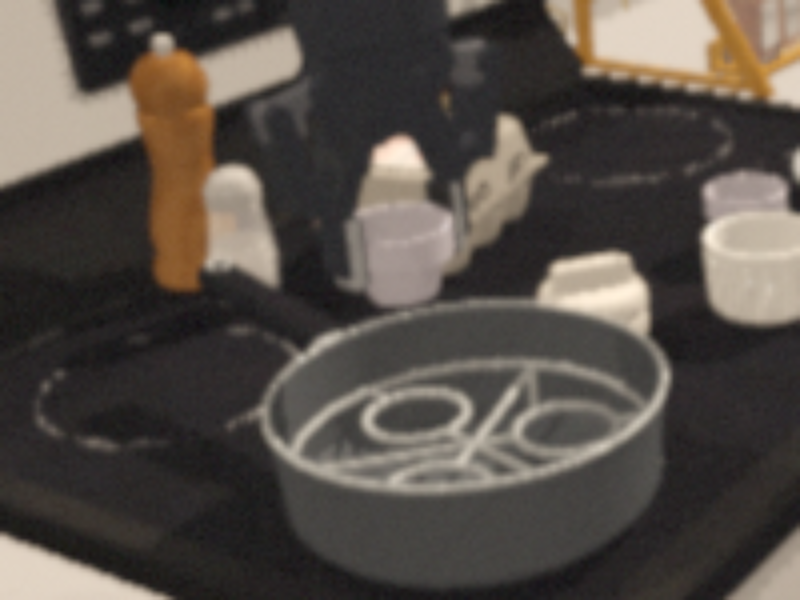

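```bash
python3 -m creep '[{"jaw":-1,"xyz":[0.2,0.6,35],"angular":[0,0,0]},{"jaw":-1,"xyz":[0.2,0.6,55],"angular":[0,0,0]},{"jaw":-1,"xyz":[0.2,0.6,70],"angular":[0,0,0]},{"jaw":-1,"xyz":[0.2,0.6,80],"angular":[0,0,0]},{"jaw":-1,"xyz":[0.2,0.6,88],"angular":[0,0,0]},{"jaw":-1,"xyz":[0.2,0.6,88],"angular":[0,0,0]},{"jaw":-1,"xyz":[0.2,0.6,88],"angular":[0,0,0]}]'
python3 -m creep '[{"jaw":-1,"xyz":[0,0,3],"angular":[0,0,0]},{"jaw":-1,"xyz":[0,0,3],"angular":[0,0,0]},{"jaw":-1,"xyz":[0,0,3],"angular":[0,0,0]}]'
```

```text
clock: 10.02
eef_pos: [553.2, 221.4, 10.8]
tool_rot: [-3.14, 0.002, 2.913]
force: [-6.4, -3.7, 23.8]
width: 52.9
gripper_force: 75.4
clock: 10.4
eef_pos: [553.3, 221.2, 10.3]
tool_rot: [-3.139, 0.004, 2.913]
force: [-10.8, -5.1, 44.3]
width: 52.9
gripper_force: 85.1
```

```bash
python3 -m creep '[{"jaw":-1,"xyz":[0,0,-8],"angular":[0,0,0]},{"jaw":-1,"xyz":[1.6,-1.9,-10],"angular":[0,0,0]},{"jaw":-1,"xyz":[1.6,-1.9,-10],"angular":[0,0,0]},{"jaw":-1,"xyz":[1.6,-1.9,-10],"angular":[0,0,0]}]'
python3 -m creep '[{"jaw":-1,"xyz":[0,0,4],"angular":[0,0,0]},{"jaw":-1,"xyz":[0,0,7],"angular":[0,0,0]},{"jaw":-1,"xyz":[0,0,9],"angular":[0,0,0]},{"jaw":-1,"xyz":[0,0,9],"angular":[0,0,0]},{"jaw":-1,"xyz":[0,0,9],"angular":[0,0,0]}]'
python3 - <<'E'
from h import *
look("g3")
im,d=viewer.get_image("scene"); p=pts("scene",d)
for n,(x,y) in {"r1":(491.4,276.6),"r2":(473.3,195.6)}.items():
    k=np.hypot(p[:,0]-x,p[:,1]-y); q=p[(k>23)&(k<28)]; print(n,np.histogram(q[:,2],bins=[0,10,20,24,26,28,30,32,34,36,38]))
E
```

```text
clock: 10.9
eef_pos: [550.7, 219.8, 13.8]
tool_rot: [-3.141, -0.001, 2.914]
force: [0.5, 0.4, -0.6]
width: 52.7
gripper_force: 63.1
clock: 11.52
eef_pos: [551.5, 220.8, 10.5]
tool_rot: [3.141, 0.004, 2.914]
force: [-10.7, -7.7, 42.7]
width: 52.7
gripper_force: 89.0
0 212 [511. 180.   3.] [593. 252.   6.]
6 14 [524. 194.   6.] [593. 244.   9.]
18 22 [532. 216.  19.] [555. 239.  24.]
24 22 [518. 215.  24.] [555. 253.  30.]
30 108 [511. 193.  30.] [569. 256.  36.]
36 120 [523. 187.  36.] [578. 261.  42.]
42 143 [523. 184.  42.] [577. 261.  48.]
48 152 [523. 184.  48.] [578. 262.  54.]
54 93 [524. 184.  54.] [578. 262.  60.]
60 50 [532. 183.  60.] [565. 261.  66.]
66 53 [530. 184.  66.] [564. 262.  72.]
72 38 [529. 188.  72.] [555. 262.  78.]
78 65 [528. 187.  78.] [568. 262.  84.]
r1 (array([ 0,  0,  0,  0,  0, 10, 18, 21,  1,  0]), array([ 0, 10, 20, 24, 26, 28, 30, 32, 34, 36, 38]))
r2 (array([ 9,  0,  0,  0,  0,  9, 48, 40,  1,  0]), array([ 0, 10, 20, 24, 26, 28, 30, 32, 34, 36, 38]))
```

View pics/g3.png

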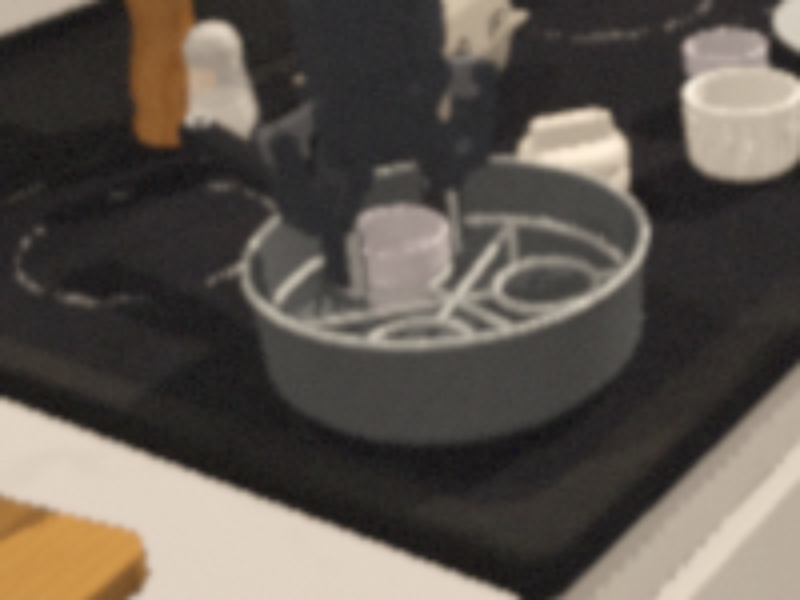

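The crop shows the cup in ring 0 with its collar standing proud of the rack. It stopped about 6 mm high under a 43 N vertical load, so I'll measure the cup exactly.

```bash
python3 -m creep '[{"jaw":-1,"xyz":[0,0,-8],"angular":[0,0,0]},{"jaw":-1,"xyz":[0,0,-8],"angular":[0,0,0]},{"jaw":-1,"xyz":[0,0,-8],"angular":[0,0,0]}]'
python3 - <<'E'
from h import *
print(ctrl.read_state()["eef_pos"])
for c in("scene","top"):
  im,d=viewer.get_image(c)
  for s in silhouettes(c,"cup_1"):
    p=pts(c,d,s["pixels"])
    if len(p)==0: continue
    m=np.median(p,0); print(c,round(s["score"],2),len(p),m.round(1))
    if m[0]>500 and m[1]>150:
        k=np.hypot(*(p[:,:2]-m[:2]).T)<60; p=p[k]
        for z in range(10,70,4):
            q=p[(p[:,2]>=z)&(p[:,2]<z+4)]
            if len(q)>5: print(z,len(q),q.min(0).round(1),q.max(0).round(1))
        q=p[(p[:,2]>40)&(p[:,2]<54)]
        if len(q)>10: print("collar",circ(q,28.))
        cv2.imwrite("pics/m.png",cv2.resize(np.where(s["pixels"][...,None],im//2+[0,120,0],im)[150:300,150:350,::-1].astype(np.uint8),None,fx=4,fy=4))
E
```

```text
clock: 12.0
eef_pos: [550.6, 219.7, 12.5]
tool_rot: [-3.141, -0.001, 2.914]
force: [-0.4, -1.0, -0.3]
width: 52.9
gripper_force: 63.5
[550.56382119 219.73334589  12.47555534]
scene 0.75 334 [ 436.2 -105.6   28.2]
scene 0.65 187 [ 557.7 -132.4   32.8]
scene 0.61 411 [542.9 216.   46.9]
30 22 [527.3 212.4  30.5] [552.  239.7  33.5]
34 29 [529.4 199.   34.2] [569.8 241.1  37.7]
38 65 [522.9 193.5  38.1] [578.4 247.2  42. ]
42 67 [521.6 192.8  42. ] [575.9 246.9  46. ]
46 73 [521.5 193.5  46.1] [576.7 247.5  49.9]
50 66 [521.2 193.3  50.1] [577.2 247.2  53.9]
54 78 [522.  192.3  54. ] [576.4 246.   57.8]
collar (array([550.8, 221.4,  28. ]), np.float64(1.67))
top 0.93 563 [ 560.2 -125.6   20.8]
top 0.71 578 [ 440.3 -118.4   20.6]
```

View pics/m.png

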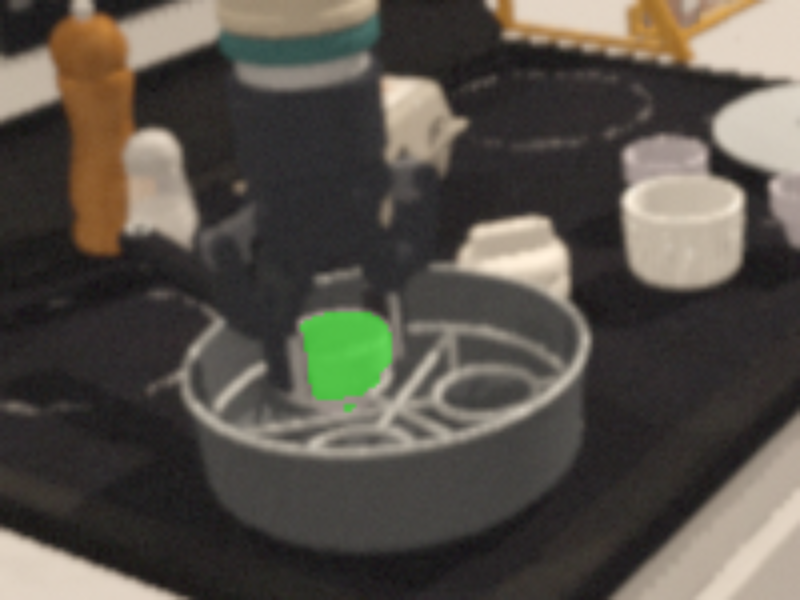

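The stop fits the fingertips: they sit about 16 mm above the foot, so they reach the 32 mm ring wire before the cup seats. I'll centre the cup, release it so it drops the last 6 mm into the ring, and grip the other cups 8 mm higher.

```bash
python3 -m creep '[{"jaw":-1,"xyz":[-1.7,-0.8,0],"angular":[0,0,0]},{"jaw":-1,"xyz":[-1.7,-0.8,1.5],"angular":[0,0,0]},{"jaw":-1,"xyz":[-1.7,-0.8,1.5],"angular":[0,0,0]},{"jaw":0.5,"xyz":[-1.7,-0.8,1.5],"angular":[0,0,0]},{"jaw":0.5,"xyz":[-1.7,-0.8,1.5],"angular":[0,0,0]},{"jaw":0.5,"xyz":[-1.7,-0.8,1.5],"angular":[0,0,0]},{"jaw":0.5,"xyz":[-1.7,-0.8,-20],"angular":[0,0,0]},{"jaw":0.5,"xyz":[-1.7,-0.8,-70],"angular":[0,0,0]},{"jaw":0.5,"xyz":[-1.7,-0.8,-100],"angular":[0,0,0]},{"jaw":0.5,"xyz":[-1.7,-0.8,-100],"angular":[0,0,0]}]'
cat >> h.py <<'E'
def cups(cams=("scene",)):
    for c in cams:
      im,d=viewer.get_image(c)
      for s in silhouettes(c,"cup_1"):
        p=pts(c,d,s["pixels"])
        if len(p)<20: continue
        p=p[np.hypot(*(p-np.median(p,0))[:,:2].T)<60]
        t=np.percentile(p[:,2],97); q=p[p[:,2]>t-4]
        print(c,round(s["score"],2),"top",t.round(1),circ(q,27.))
E
python3 - <<'E'
from h import *
cups(); plan([438.3,-116.2,100],0.827)
im,d=viewer.get_image("scene");cv2.imwrite("pics/c1.png",cv2.resize(im[150:300,150:350,::-1],None,fx=4,fy=4))
E
```

```text
clock: 13.45
eef_pos: [554.0, 219.9, 116.0]
tool_rot: [3.138, 0.004, 2.914]
force: [0.8, -0.8, -0.6]
width: 64.2
gripper_force: 0.0
scene 0.76 top 39.0 (array([ 438.1, -116.5,   27. ]), np.float64(1.63))
scene 0.62 top 50.6 (array([551.1, 220. ,  27. ]), np.float64(1.18))
scene 0.44 top 39.2 (array([ 555.1, -123.7,   27. ]), np.float64(1.87))
xyz [  35.4 -351.7   13.4] ang [-0.000e+00  1.000e-03  2.087e+00] rows 11.2 yaw 0.827 at [552.3 218.4 113.2] [-3.141  0.     2.914] t 13.55 q [-0.03  0.75 -0.65  1.76  0.59  0.83  0.38] w 63.9
```

View pics/c1.png

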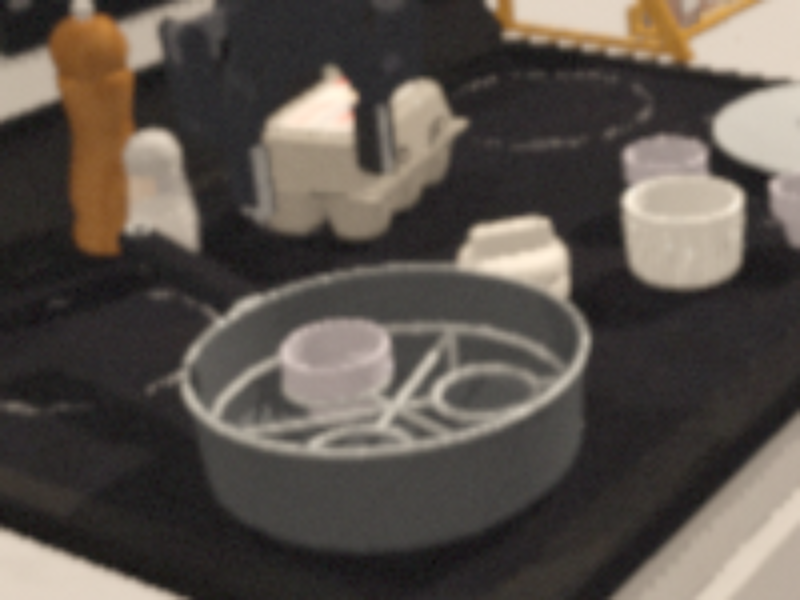

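Cup A is seated in ring 0: at (335,360) in the crop, level, rim at z≈50. Cup B comes next.

```bash
python3 -m creep '[{"jaw":0.65,"xyz":[18,-176,7],"angular":[0,0,1.0]},{"jaw":0.65,"xyz":[18,-176,7],"angular":[0,0,1.0]},{"jaw":0.65,"xyz":[18,-176,7],"angular":[0,0,1.0]},{"jaw":0.65,"xyz":[35,-352,13],"angular":[0,0,1.5]},{"jaw":0.65,"xyz":[35,-352,13],"angular":[0,0,2.087]},{"jaw":0.65,"xyz":[35,-352,13],"angular":[0,0,2.087]},{"jaw":0.65,"xyz":[35,-352,13],"angular":[0,0,2.087]},{"jaw":0.65,"xyz":[35,-352,13],"angular":[0,0,2.087]},{"jaw":0.65,"xyz":[35,-352,13],"angular":[0,0,2.087]},{"jaw":0.65,"xyz":[35,-352,13],"angular":[0,0,2.087]},{"jaw":0.65,"xyz":[35,-352,13],"angular":[0,0,2.087]},{"jaw":0.65,"xyz":[35,-352,13],"angular":[0,0,2.087]}]'
python3 -m creep '[{"jaw":0.65,"xyz":[0,0,0],"angular":[0,0,0]},{"jaw":0.65,"xyz":[0,0,0],"angular":[0,0,0]},{"jaw":0.65,"xyz":[0,0,0],"angular":[0,0,0]}]'
python3 - <<'E'
from h import *
plan([438.2,-117,1],0.827)
E
```

```text
clock: 15.1
eef_pos: [438.1, -116.0, 99.6]
tool_rot: [-3.14, 0.002, 0.828]
force: [-0.1, -0.3, -0.1]
width: 70.2
gripper_force: 0.0
clock: 15.48
eef_pos: [438.8, -116.2, 100.4]
tool_rot: [-3.141, -0.0, 0.827]
force: [-0.2, 0.3, -0.1]
width: 70.7
gripper_force: 0.0
xyz [-1.   0.1 99.4] ang [-0. -0.  0.] rows 1.6 yaw 0.827 at [ 438.8 -116.2  100.4] [-3.141 -0.     0.827] t 15.47 q [ 0.26  0.55 -0.09  2.15  0.11  0.44 -0.66] w 70.7
```

```bash
python3 - <<'E'
from h import *
im,d=viewer.get_image("scene"); p=pts("scene",d); k=np.hypot(p[:,0]-438.5,p[:,1]+116)
print(np.sort(p[(k<50)&(p[:,2]>60),2])[:12].round(1))
E
python3 -m creep '[{"jaw":0.65,"xyz":[-1,0,40],"angular":[0,0,0]},{"jaw":0.65,"xyz":[-1,0,75],"angular":[0,0,0]},{"jaw":0.65,"xyz":[-1,0,92],"angular":[0,0,0]},{"jaw":0.65,"xyz":[-1,0,92],"angular":[0,0,0]},{"jaw":0.65,"xyz":[-1,0,92],"angular":[0,0,0]}]'
python3 - <<'E'
from h import *
im,d=viewer.get_image("scene"); p=pts("scene",d); k=np.hypot(p[:,0]-438.5,p[:,1]+116)
print(np.histogram(p[(k<45)&(k>31),2],bins=range(0,70,3)))
E
```

```text
[124.9 125.2 126.6 126.6 126.6 126.6 127.  127.  127.1 127.3 127.5 127.6]
clock: 16.15
eef_pos: [438.0, -117.0, 8.1]
tool_rot: [-3.141, -0.0, 0.827]
force: [0.1, 0.5, -1.0]
width: 70.8
gripper_force: 0.0
(array([ 0,  0,  0,  0,  0,  0,  0,  0,  1,  0,  0,  5, 17, 14, 11, 15,  9,
       14, 11, 15, 12, 13, 11]), array([ 0,  3,  6,  9, 12, 15, 18, 21, 24, 27, 30, 33, 36, 39, 42, 45, 48,
       51, 54, 57, 60, 63, 66, 69]))
```

```bash
python3 -m creep '[{"jaw":0.65,"xyz":[0,0,7.5],"angular":[0,0,0]},{"jaw":0.65,"xyz":[0,0,7.5],"angular":[0,0,0]},{"jaw":-1,"xyz":[0,0,7.5],"angular":[0,0,0]},{"jaw":-1,"xyz":[0,0,7.5],"angular":[0,0,0]},{"jaw":-1,"xyz":[0,0,7.5],"angular":[0,0,0]},{"jaw":-1,"xyz":[0,0,7.5],"angular":[0,0,0]},{"jaw":-1,"xyz":[0,0,-30],"angular":[0,0,0]},{"jaw":-1,"xyz":[0,0,-87],"angular":[0,0,0]},{"jaw":-1,"xyz":[0,0,-87],"angular":[0,0,0]},{"jaw":-1,"xyz":[0,0,-87],"angular":[0,0,0]},{"jaw":-1,"xyz":[0,0,-87],"angular":[0,0,0]}]'
python3 - <<'E'
from h import *
cups(); plan([473,194.5,95],0.827)
E
```

```text
clock: 17.58
eef_pos: [437.2, -116.7, 94.5]
tool_rot: [-3.14, 0.001, 0.827]
force: [0.6, -0.4, 0.1]
width: 52.0
gripper_force: 62.7
scene 0.89 top 50.8 (array([551.4, 220.1,  27. ]), np.float64(1.2))
scene 0.67 top 130.7 (array([ 434.9, -116.4,   27. ]), np.float64(1.98))
scene 0.59 top 38.8 (array([ 554.7, -123.6,   27. ]), np.float64(1.66))
xyz [ 253.1 -184.4   -0.5] ang [-0.002  0.001  0.   ] rows 5.0 yaw 0.827 at [ 437.4 -116.6   94.4] [-3.14e+00  1.00e-03  8.27e-01] t 17.68 q [ 0.5   0.59 -0.43  2.15  0.51  0.5  -1.06] w 51.9
```

```bash
python3 -m creep '[{"jaw":-1,"xyz":[50,-37,0],"angular":[0,0,0]},{"jaw":-1,"xyz":[100,-73,0],"angular":[0,0,0]},{"jaw":-1,"xyz":[150,-110,0],"angular":[0,0,0]},{"jaw":-1,"xyz":[200,-146,0],"angular":[0,0,0]},{"jaw":-1,"xyz":[253,-184.4,0],"angular":[0,0,0]},{"jaw":-1,"xyz":[253,-184.4,0],"angular":[0,0,0]},{"jaw":-1,"xyz":[253,-184.4,0],"angular":[0,0,0]},{"jaw":-1,"xyz":[253,-184.4,0],"angular":[0,0,0]},{"jaw":-1,"xyz":[253,-184.4,0],"angular":[0,0,0]},{"jaw":-1,"xyz":[253,-184.4,0],"angular":[0,0,0]}]'
python3 - <<'E'
from h import *
cups(); cups(); plan([473,194.5,40],0.827)
E
```

```text
clock: 18.92
eef_pos: [474.0, 193.1, 95.5]
tool_rot: [3.141, 0.0, 0.825]
force: [0.5, -0.3, -0.3]
width: 52.1
gripper_force: 62.8
scene 0.65 top 50.6 (array([551.2, 220.2,  27. ]), np.float64(1.24))
scene 0.59 top 38.6 (array([ 554.6, -123.4,   27. ]), np.float64(1.79))
scene 0.58 top 132.1 (array([472.1, 194.2,  27. ]), np.float64(1.03))
scene 0.85 top 132.4 (array([472. , 194.4,  27. ]), np.float64(1.15))
scene 0.7 top 39.1 (array([ 554.6, -123.5,   27. ]), np.float64(1.85))
xyz [-0.2 -1.1 55.5] ang [ 0.    -0.    -0.001] rows 0.9 yaw 0.827 at [473.9 193.9  95.5] [ 3.142 -0.     0.826] t 19.12 q [-0.18  0.64 -0.39  2.    0.42  0.58 -1.6 ] w 51.8
```

```bash
python3 -m creep '[{"jaw":-1,"xyz":[0.9,-0.5,30],"angular":[0,0,0]},{"jaw":-1,"xyz":[0.9,-0.5,50],"angular":[0,0,0]},{"jaw":-1,"xyz":[0.9,-0.5,65],"angular":[0,0,0]},{"jaw":-1,"xyz":[0.9,-0.5,75],"angular":[0,0,0]},{"jaw":-1,"xyz":[0.9,-0.5,81],"angular":[0,0,0]},{"jaw":-1,"xyz":[0.9,-0.5,81],"angular":[0,0,0]},{"jaw":-1,"xyz":[0.9,-0.5,81],"angular":[0,0,0]},{"jaw":-1,"xyz":[0.9,-0.5,81],"angular":[0,0,0]}]'
python3 -c "
from h import *
cups()"
```

```text
clock: 20.12
eef_pos: [474.4, 195.2, 14.8]
tool_rot: [3.141, -0.001, 0.827]
force: [-0.2, -0.1, -0.7]
width: 52.5
gripper_force: 62.8
scene 0.94 top 50.6 (array([551.6, 220.1,  27. ]), np.float64(1.28))
scene 0.62 top 39.1 (array([ 555. , -123.8,   27. ]), np.float64(1.56))
scene 0.6 top 52.0 (array([472.6, 195.4,  27. ]), np.float64(1.24))
```

```bash
python3 -m creep '[{"jaw":-1,"xyz":[0,0,1],"angular":[0,0,0]},{"jaw":-1,"xyz":[0,0,1],"angular":[0,0,0]},{"jaw":0.5,"xyz":[0,0,1],"angular":[0,0,0]},{"jaw":0.5,"xyz":[0,0,1],"angular":[0,0,0]},{"jaw":0.5,"xyz":[0,0,1],"angular":[0,0,0]},{"jaw":0.5,"xyz":[0,0,-30],"angular":[0,0,0]},{"jaw":0.5,"xyz":[0,0,-80],"angular":[0,0,0]},{"jaw":0.5,"xyz":[0,0,-95],"angular":[0,0,0]},{"jaw":0.5,"xyz":[0,0,-95],"angular":[0,0,0]}]'
python3 - <<'E'
from h import *
cups(); plan([555,-124.8,100],1.874)
E
```

```text
clock: 21.35
eef_pos: [474.7, 195.1, 110.0]
tool_rot: [3.141, -0.002, 0.826]
force: [-1.0, 0.0, -0.6]
width: 64.4
gripper_force: 0.0
scene 0.73 top 39.2 (array([ 555. , -122.8,   27. ]), np.float64(1.43))
scene 0.63 top 50.9 (array([472.2, 196.2,  27. ]), np.float64(1.34))
scene 0.57 top 50.7 (array([551.3, 220.4,  27. ]), np.float64(1.21))
xyz [-179.6  276.3    8.6] ang [-1.000e-03  1.000e-03 -1.047e+00] rows 5.6 yaw 1.874 at [473.4 194.5 108.4] [-3.141e+00  2.000e-03  8.270e-01] t 21.45 q [-0.17  0.62 -0.41  1.99  0.41  0.61 -1.6 ] w 63.6
```

Cup B is seated, rim at 50.9. Now cup C.

```bash
python3 -m creep '[{"jaw":0.65,"xyz":[-60,92,3],"angular":[0,0,-0.35]},{"jaw":0.65,"xyz":[-120,184,6],"angular":[0,0,-0.7]},{"jaw":0.65,"xyz":[-180,276,8],"angular":[0,0,-1.047]},{"jaw":0.65,"xyz":[-180,276,8],"angular":[0,0,-1.047]},{"jaw":0.65,"xyz":[-180,276,8],"angular":[0,0,-1.047]},{"jaw":0.65,"xyz":[-180,276,8],"angular":[0,0,-1.047]},{"jaw":0.65,"xyz":[-180,276,8],"angular":[0,0,-1.047]},{"jaw":0.65,"xyz":[-180,276,8],"angular":[0,0,-1.047]},{"jaw":0.65,"xyz":[-180,276,8],"angular":[0,0,-1.047]},{"jaw":0.65,"xyz":[-180,276,8],"angular":[0,0,-1.047]}]'
python3 - <<'E'
from h import *
plan([555,-124.5,1],1.874)
im,d=viewer.get_image("scene"); p=pts("scene",d); k=np.hypot(p[:,0]-555,p[:,1]+124)
print(np.sort(p[(k<50)&(p[:,2]>60),2])[:12].round(1))
E
```

```text
clock: 22.7
eef_pos: [555.3, -122.9, 101.6]
tool_rot: [3.141, 0.0, 1.876]
force: [-0.1, -0.6, -0.2]
width: 70.4
gripper_force: 0.0
xyz [ -1.4  -0.8 100.6] ang [0.    0.    0.002] rows 1.6 yaw 1.874 at [ 555.3 -122.9  101.6] [3.141 0.    1.876] t 22.7 q [ 0.63  0.77 -0.74  1.84  0.7   0.82 -0.18] w 70.4
[127.3 127.5 127.7 127.8 127.9 128.7 129.7 130.3 130.5 131.6 131.9 132. ]
```

```bash
python3 -m creep '[{"jaw":0.65,"xyz":[-1,-0.6,40],"angular":[0,0,0]},{"jaw":0.65,"xyz":[-1,-0.6,80],"angular":[0,0,0]},{"jaw":0.65,"xyz":[-1,-0.6,100],"angular":[0,0,0]},{"jaw":0.65,"xyz":[-1,-0.6,100],"angular":[0,0,0]},{"jaw":0.65,"xyz":[-1,-0.6,100],"angular":[0,0,0]},{"jaw":-1,"xyz":[-1,-0.6,100],"angular":[0,0,0]},{"jaw":-1,"xyz":[-1,-0.6,100],"angular":[0,0,0]},{"jaw":-1,"xyz":[-1,-0.6,100],"angular":[0,0,0]},{"jaw":-1,"xyz":[-1,-0.6,100],"angular":[0,0,0]}]'
python3 -m creep '[{"jaw":-1,"xyz":[0,0,-40],"angular":[0,0,0]},{"jaw":-1,"xyz":[0,0,-95],"angular":[0,0,0]},{"jaw":-1,"xyz":[0,0,-95],"angular":[0,0,0]},{"jaw":-1,"xyz":[0,0,-95],"angular":[0,0,0]},{"jaw":-1,"xyz":[0,0,-95],"angular":[0,0,0]}]'
python3 - <<'E'
from h import *
cups(); plan([491.8,275.7,97],1.874)
E
```

```text
clock: 23.88
eef_pos: [556.2, -125.4, 3.6]
tool_rot: [3.139, 0.002, 1.874]
force: [-1.5, 0.8, 9.9]
width: 51.6
gripper_force: 60.6
clock: 24.5
eef_pos: [553.9, -125.6, 95.3]
tool_rot: [-3.139, -0.001, 1.874]
force: [-0.3, -0.3, -0.7]
width: 50.9
gripper_force: 62.7
scene 0.72 top 50.8 (array([472.5, 196.2,  27. ]), np.float64(1.26))
scene 0.71 top 50.8 (array([551.3, 220.3,  27. ]), np.float64(1.15))
scene 0.63 top 130.4 (array([ 552.4, -124.3,   27. ]), np.float64(1.46))
scene 0.62 top 33.7 (array([510.5, 243.3,  27. ]), np.float64(14.37))
xyz [401.3  60.2  -1.4] ang [-0.002 -0.001 -0.   ] rows 6.5 yaw 1.874 at [ 554.2 -125.3   95.3] [-3.140e+00 -1.000e-03  1.874e+00] t 24.6 q [ 0.63  0.78 -0.74  1.84  0.71  0.81 -0.18] w 51.4
```

```bash
python3 -m creep '[{"jaw":-1,"xyz":[60,9,0],"angular":[0,0,0]},{"jaw":-1,"xyz":[120,18,0],"angular":[0,0,0]},{"jaw":-1,"xyz":[180,27,0],"angular":[0,0,0]},{"jaw":-1,"xyz":[240,36,0],"angular":[0,0,0]},{"jaw":-1,"xyz":[300,45,0],"angular":[0,0,0]},{"jaw":-1,"xyz":[360,54,0],"angular":[0,0,0]},{"jaw":-1,"xyz":[401,60,0],"angular":[0,0,0]},{"jaw":-1,"xyz":[401,60,0],"angular":[0,0,0]},{"jaw":-1,"xyz":[401,60,0],"angular":[0,0,0]},{"jaw":-1,"xyz":[401,60,0],"angular":[0,0,0]},{"jaw":-1,"xyz":[401,60,0],"angular":[0,0,0]},{"jaw":-1,"xyz":[401,60,0],"angular":[0,0,0]}]'
python3 - <<'E'
from h import *
cups(); cups(); plan([491.8,275.7,14],1.874)
E
```

```text
clock: 26.1
eef_pos: [492.9, 274.6, 96.4]
tool_rot: [3.142, 0.0, 1.873]
force: [0.4, -0.3, -1.4]
width: 51.2
gripper_force: 62.7
scene 0.82 top 50.9 (array([472.4, 196. ,  27. ]), np.float64(1.34))
scene 0.79 top 50.0 (array([551.6, 219.1,  27. ]), np.float64(1.12))
scene 0.76 top 131.7 (array([491. , 275.3,  27. ]), np.float64(1.33))
scene 0.87 top 131.4 (array([490.6, 275.5,  27. ]), np.float64(1.36))
scene 0.82 top 51.2 (array([472.4, 196.3,  27. ]), np.float64(1.22))
scene 0.67 top 50.7 (array([551.6, 220.2,  27. ]), np.float64(1.15))
xyz [ 0.8 -0.7 82.5] ang [ 0. -0. -0.] rows 1.3 yaw 1.874 at [492.7 275.1  96.5] [ 3.141 -0.     1.874] t 26.3 q [-0.13  0.76 -0.69  1.85  0.67  0.78 -0.88] w 51.3
```

```bash
python3 -m creep '[{"jaw":-1,"xyz":[1.4,0,30],"angular":[0,0,0]},{"jaw":-1,"xyz":[1.4,0,50],"angular":[0,0,0]},{"jaw":-1,"xyz":[1.4,0,65],"angular":[0,0,0]},{"jaw":-1,"xyz":[1.4,0,75],"angular":[0,0,0]},{"jaw":-1,"xyz":[1.4,0,80],"angular":[0,0,0]},{"jaw":-1,"xyz":[1.4,0,80],"angular":[0,0,0]},{"jaw":-1,"xyz":[1.4,0,80],"angular":[0,0,0]},{"jaw":-1,"xyz":[1.4,0,80],"angular":[0,0,0]}]'
python3 -c "
from h import *
cups()"
```

```text
clock: 27.3
eef_pos: [492.5, 276.8, 16.9]
tool_rot: [3.141, -0.0, 1.874]
force: [-1.0, 0.4, -0.7]
width: 51.2
gripper_force: 62.7
scene 0.75 top 52.4 (array([490.2, 277.2,  27. ]), np.float64(1.3))
scene 0.72 top 50.8 (array([473.1, 196.4,  27. ]), np.float64(1.51))
scene 0.53 top 50.1 (array([551.6, 220. ,  27. ]), np.float64(1.42))
```

```bash
python3 -m creep '[{"jaw":-1,"xyz":[0,0,1],"angular":[0,0,0]},{"jaw":-1,"xyz":[0,0,1],"angular":[0,0,0]},{"jaw":0.5,"xyz":[0,0,1],"angular":[0,0,0]},{"jaw":0.5,"xyz":[0,0,1],"angular":[0,0,0]},{"jaw":0.5,"xyz":[0,0,1],"angular":[0,0,0]},{"jaw":0.5,"xyz":[0,0,-30],"angular":[0,0,0]},{"jaw":0.5,"xyz":[0,0,-80],"angular":[0,0,0]},{"jaw":0.5,"xyz":[0,0,-110],"angular":[0,0,0]},{"jaw":0.5,"xyz":[0,0,-110],"angular":[0,0,0]}]'
python3 - <<'E'
from h import *
cups(); 
for c in ("scene",):
    im,d=viewer.get_image(c)
    s=silhouettes(c,"poacher_lid")[0]; p=pts(c,d,s["pixels"]); q=p[p[:,2]>41]; print("knob",len(q),circ(q,15.5),q[:,2].max())
plan([492.5,-289.5,130],1.874)
im,d=viewer.get_image("scene");cv2.imwrite("pics/c3.png",cv2.resize(im[150:300,150:350,::-1],None,fx=4,fy=4))
E
```

```text
clock: 28.52
eef_pos: [493.5, 277.7, 128.8]
tool_rot: [3.137, -0.001, 1.873]
force: [-0.3, -0.3, -0.2]
width: 64.4
gripper_force: 0.0
scene 0.95 top 50.8 (array([472.6, 195.9,  27. ]), np.float64(1.29))
scene 0.6 top 51.0 (array([490.1, 278. ,  27. ]), np.float64(1.21))
scene 0.58 top 50.7 (array([551.4, 220.2,  27. ]), np.float64(1.16))
knob 81 (array([ 493.9, -294.2,   15.5]), np.float64(4.09)) 63.19298675059099
xyz [-539.9 -167.8   -4. ] ang [-0.002  0.001 -0.   ] rows 9.0 yaw 1.874 at [491.5 275.8 125.2] [-3.139e+00  1.000e-03  1.874e+00] t 28.73 q [-0.11  0.72 -0.72  1.83  0.63  0.83 -0.85] w 64.2
```

View pics/c3.png

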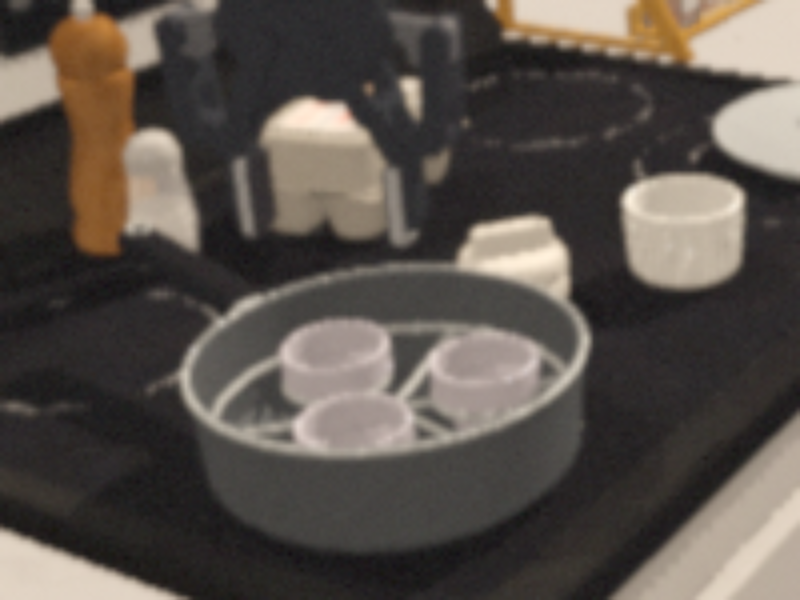

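All three cups are seated level, at (335,360), (485,372) and (352,425) in the crop. Before gripping the lid I'll measure it more precisely.

```bash
cat >> h.py <<'E'
def plane(c,uv,z):
    m=viewer.camera_model(c);T=np.array(m["T"])
    r=np.c_[(uv[:,0]-m["cx"])/m["fx"],(uv[:,1]-m["cy"])/m["fy"],np.ones(len(uv))]@T[:3,:3].T
    return T[:3,3]+r*((z-T[2,3])/r[:,2])[:,None]
def lid(zf=12.):
    for c in ("top","scene"):
        im,d=viewer.get_image(c)
        for s in silhouettes(c,"poacher_lid")[:1]:
            k=max(cv2.findContours(s["pixels"].astype(np.uint8),cv2.RETR_EXTERNAL,cv2.CHAIN_APPROX_NONE)[0],key=len)[:,0].astype(float)
            print(c,round(s["score"],2),"outline",circ(plane(c,k,zf),None))
            p=pts(c,d,s["pixels"]); e=np.median(p,0); p=p[np.hypot(*(p-e)[:,:2].T)<110]
            t=p[:,2].max(); q=p[p[:,2]>t-12]; print(" knob top",t.round(1),len(q),((q.min(0)+q.max(0))/2).round(1),(q.max(0)-q.min(0)).round(1))
            r=np.hypot(*(p-e)[:,:2].T); f=p[r<103]; f=f[f[:,2]<t-18]
            A=np.c_[f[:,0]-e[0],f[:,1]-e[1],np.hypot(f[:,0]-e[0],f[:,1]-e[1])**2,np.ones(len(f))]
            print(" dome coef (tilt mrad)",(np.linalg.lstsq(A,f[:,2],rcond=None)[0][:2]*1000).round(1))
E
python3 -c "
from h import *
lid()"
```

```text
top 0.81 outline (array([ 493.2, -291.9,  103.3]), np.float64(0.76))
 knob top 64.0 180 [ 493.4 -291.    58.1] [29.  29.2 11.8]
 dome coef (tilt mrad) [ 16.8 -18.5]
scene 0.82 outline (array([ 492.8, -293. ,  104.9]), np.float64(12.45))
 knob top 62.2 53 [ 491.2 -289.6   56.3] [26.5 30.5 11.9]
 dome coef (tilt mrad) [  58.9 -116.2]
```

```bash
python3 -m creep '[{"jaw":0.65,"xyz":[-60,-18.5,0],"angular":[0,0,0]},{"jaw":0.65,"xyz":[-120,-37,0],"angular":[0,0,0]},{"jaw":0.65,"xyz":[-180,-56,0],"angular":[0,0,0]},{"jaw":0.65,"xyz":[-240,-75,0],"angular":[0,0,0]},{"jaw":0.65,"xyz":[-300,-93,0],"angular":[0,0,0]},{"jaw":0.65,"xyz":[-360,-112,0],"angular":[0,0,0]},{"jaw":0.65,"xyz":[-420,-130,0],"angular":[0,0,0]},{"jaw":0.65,"xyz":[-480,-149,0],"angular":[0,0,0]},{"jaw":0.65,"xyz":[-541.5,-168,0],"angular":[0,0,0]},{"jaw":0.65,"xyz":[-541.5,-168,0],"angular":[0,0,0]},{"jaw":0.65,"xyz":[-541.5,-168,0],"angular":[0,0,0]},{"jaw":0.65,"xyz":[-541.5,-168,0],"angular":[0,0,0]}]'
python3 -m creep '[{"jaw":0.65,"xyz":[0,0,0],"angular":[0,0,0]},{"jaw":0.65,"xyz":[0,0,0],"angular":[0,0,0]}]'
python3 - <<'E'
from h import *
plan([493.3,-292,16],1.874)
e=ctrl.read_state()["eef_pos"]
im,d=viewer.get_image("scene"); p=pts("scene",d); k=np.hypot(p[:,0]-e[0],p[:,1]-e[1])
print(np.sort(p[(k<50)&(p[:,2]>90),2])[:12].round(1))
E
```

```text
clock: 30.48
eef_pos: [493.9, -288.1, 126.6]
tool_rot: [3.141, -0.001, 1.877]
force: [0.7, 0.4, -0.3]
width: 70.2
gripper_force: 0.0
clock: 30.72
eef_pos: [493.7, -289.4, 126.6]
tool_rot: [3.141, 0.0, 1.876]
force: [0.0, -0.7, -1.2]
width: 70.3
gripper_force: 0.0
xyz [ -2.3  -1.2 110.6] ang [0.    0.    0.002] rows 1.8 yaw 1.874 at [ 493.7 -289.4  126.6] [3.141 0.    1.876] t 30.73 q [ 0.96  0.75 -0.79  1.81  0.68  0.88  0.16] w 70.3
[151.9 152.2 153.6 154.  154.3 155.2 155.5 155.6 156.  156.2 157.1 157.3]
```

```bash
python3 -m creep '[{"jaw":0.65,"xyz":[-2.3,-1.2,50],"angular":[0,0,0]},{"jaw":0.65,"xyz":[-2.3,-1.2,85],"angular":[0,0,0]},{"jaw":0.65,"xyz":[-2.3,-1.2,105],"angular":[0,0,0]},{"jaw":0.65,"xyz":[-2.3,-1.2,110],"angular":[0,0,0]},{"jaw":0.65,"xyz":[-2.3,-1.2,110],"angular":[0,0,0]},{"jaw":0.65,"xyz":[-2.3,-1.2,110],"angular":[0,0,0]},{"jaw":-1,"xyz":[-2.3,-1.2,110],"angular":[0,0,0]},{"jaw":-1,"xyz":[-2.3,-1.2,110],"angular":[0,0,0]},{"jaw":-1,"xyz":[-2.3,-1.2,110],"angular":[0,0,0]},{"jaw":-1,"xyz":[-2.3,-1.2,110],"angular":[0,0,0]},{"jaw":-1,"xyz":[-2.3,-1.2,110],"angular":[0,0,0]}]'
```

```text
clock: 32.15
eef_pos: [493.5, -293.0, 17.3]
tool_rot: [3.141, 0.001, 1.874]
force: [0.1, 0.2, 5.8]
width: 28.4
gripper_force: 59.1
```

```bash
python3 -m creep '[{"jaw":-1,"xyz":[0,0,-10],"angular":[0,0,0]},{"jaw":-1,"xyz":[0,0,-30],"angular":[0,0,0]},{"jaw":-1,"xyz":[0,0,-55],"angular":[0,0,0]},{"jaw":-1,"xyz":[0,0,-80],"angular":[0,0,0]},{"jaw":-1,"xyz":[0,0,-100],"angular":[0,0,0]},{"jaw":-1,"xyz":[0,0,-110],"angular":[0,0,0]},{"jaw":-1,"xyz":[0,0,-110],"angular":[0,0,0]},{"jaw":-1,"xyz":[0,0,-110],"angular":[0,0,0]}]'
python3 - <<'E'
from h import *
e=ctrl.read_state(); print(e["eef_pos"],e["width"],e["torque"])
lid(122.); plan([506,230.5,126],1.874)
E
```

```text
clock: 33.15
eef_pos: [492.2, -292.8, 125.6]
tool_rot: [-3.14, -0.001, 1.874]
force: [0.5, 0.2, -5.4]
width: 28.4
gripper_force: 59.9
[ 492.17522519 -292.77855865  125.61955901] 28.379655928344455 [-0.0155302  -0.04013939 -0.00974799]
top 0.91 outline (array([ 487.3, -282.3,   95.2]), np.float64(27.11))
 knob top 305.5 3 [ 455.8 -300.7  300. ] [ 0.9  3.9 10.9]
 dome coef (tilt mrad) [  92.9 -156.5]
scene 0.68 outline (array([ 486.9, -282.6,  106.9]), np.float64(24.12))
 knob top 170.0 43 [ 488.6 -284.5  164.1] [24.7 15.4 11.8]
 dome coef (tilt mrad) [  65.  -158.3]
xyz [4.953e+02 1.690e+02 1.000e-01] ang [-0.001 -0.001 -0.   ] rows 8.4 yaw 1.874 at [ 492.6 -292.6  125.7] [-3.141e+00 -1.000e-03  1.874e+00] t 33.35 q [ 0.97  0.75 -0.79  1.81  0.68  0.88  0.16] w 28.3
```

```bash
python3 -m creep '[{"jaw":-1,"xyz":[25,8.5,0],"angular":[0,0,0]},{"jaw":-1,"xyz":[70,24,0],"angular":[0,0,0]},{"jaw":-1,"xyz":[120,41,0],"angular":[0,0,0]},{"jaw":-1,"xyz":[170,58,0],"angular":[0,0,0]},{"jaw":-1,"xyz":[220,75,0],"angular":[0,0,0]},{"jaw":-1,"xyz":[270,92,0],"angular":[0,0,0]},{"jaw":-1,"xyz":[320,109,0],"angular":[0,0,0]},{"jaw":-1,"xyz":[370,126,0],"angular":[0,0,0]},{"jaw":-1,"xyz":[420,143,0],"angular":[0,0,0]},{"jaw":-1,"xyz":[460,157,0],"angular":[0,0,0]},{"jaw":-1,"xyz":[485,165.5,0],"angular":[0,0,0]},{"jaw":-1,"xyz":[495,169,0],"angular":[0,0,0]}]'
python3 -m creep '[{"jaw":-1,"xyz":[0,0,0],"angular":[0,0,0]},{"jaw":-1,"xyz":[0,0,0],"angular":[0,0,0]},{"jaw":-1,"xyz":[0,0,0],"angular":[0,0,0]},{"jaw":-1,"xyz":[0,0,0],"angular":[0,0,0]}]'
python3 - <<'E'
from h import *
plan([506,230.4,126],1.874)
im,d=viewer.get_image("scene");cv2.imwrite("pics/l1.png",cv2.resize(im[100:300,110:376,::-1],None,fx=3,fy=3))
p=pts("scene",d)
for s in silhouettes("scene","poacher_lid")[:1]:
    q=pts("scene",d,s["pixels"]); print(len(q),np.percentile(q,[1,50,99],0).round())
    f=q[(q[:,2]<130)]; A=np.c_[f[:,:2]-[505,231],np.ones(len(f))]
    for z in range(104,150,4):
        r=q[(q[:,2]>=z)&(q[:,2]<z+4)]
        if len(r)>10: print(z,len(r),r.min(0).round(),r.max(0).round())
    edge=q[np.abs(np.hypot(q[:,0]-505,q[:,1]-231)-98)<5]; a=np.arctan2(edge[:,1]-231,edge[:,0]-505)
    for t in np.arange(-3.1,3.1,.5):
        k=(a>t)&(a<t+.5)
        if k.sum()>3: print("edge",t.round(1),edge[k,2].mean().round(1))
E
```

```text
clock: 34.85
eef_pos: [506.0, 232.3, 126.3]
tool_rot: [3.141, -0.001, 1.877]
force: [0.4, -0.2, -4.8]
width: 28.4
gripper_force: 59.9
clock: 35.35
eef_pos: [506.8, 229.1, 126.4]
tool_rot: [-3.141, 0.0, 1.873]
force: [0.5, -0.2, -4.8]
width: 28.7
gripper_force: 59.9
xyz [ 1.5 -0.3  0.4] ang [-0.     0.    -0.001] rows 0.0 yaw 1.874 at [506.8 229.1 126.4] [-3.141  0.     1.873] t 35.35 q [-0.02  0.71 -0.73  1.86  0.64  0.82 -0.78] w 28.7
3618 [[407. 137. 120.]
 [482. 258. 131.]
 [600. 329. 169.]]
108 17 [424. 254. 109.] [491. 312. 112.]
120 409 [402. 127. 120.] [608. 333. 124.]
124 882 [404. 130. 124.] [602. 329. 128.]
128 723 [417. 145. 128.] [588. 316. 132.]
132 835 [431. 158. 132.] [573. 301. 136.]
136 502 [451. 184. 136.] [552. 281. 140.]
140 25 [485. 225. 140.] [515. 252. 143.]
144 22 [485. 228. 144.] [522. 246. 148.]
148 24 [487. 233. 148.] [527. 245. 152.]
edge -3.1 124.4
edge -2.6 124.8
edge -2.1 124.8
edge -1.6 124.9
edge -0.6 124.2
edge -0.1 123.9
edge 0.4 123.6
edge 0.9 123.5
edge 1.4 123.2
edge 1.9 123.3
edge 2.4 123.6
edge 2.9 124.1
```

View pics/l1.png

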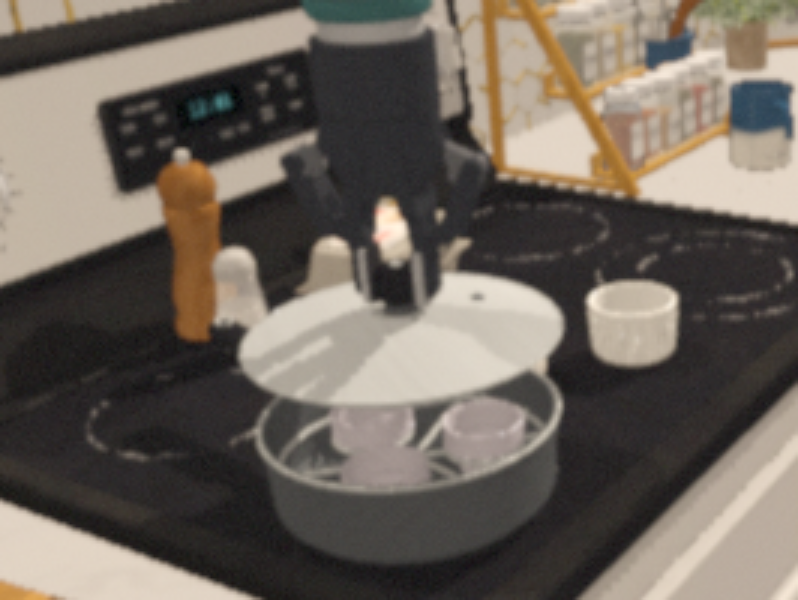

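The lid is held level above the pan, with its centre about 1 mm off in y. Lowering it now.

```bash
python3 -m creep '[{"jaw":-1,"xyz":[1.2,0,15],"angular":[0,0,0]},{"jaw":-1,"xyz":[1.2,0,30],"angular":[0,0,0]},{"jaw":-1,"xyz":[1.2,0,40],"angular":[0,0,0]},{"jaw":-1,"xyz":[1.2,0,46],"angular":[0,0,0]},{"jaw":-1,"xyz":[1.2,0,50],"angular":[0,0,0]},{"jaw":-1,"xyz":[1.2,0,53],"angular":[0,0,0]},{"jaw":-1,"xyz":[1.2,0,53],"angular":[0,0,0]},{"jaw":-1,"xyz":[1.2,0,53],"angular":[0,0,0]}]'
python3 -m creep '[{"jaw":-1,"xyz":[0,0,2],"angular":[0,0,0]},{"jaw":-1,"xyz":[0,0,3],"angular":[0,0,0]},{"jaw":-1,"xyz":[0,0,3],"angular":[0,0,0]}]'
```

```text
clock: 36.45
eef_pos: [506.4, 231.3, 73.7]
tool_rot: [3.141, -0.0, 1.874]
force: [-0.6, 0.3, -4.6]
width: 28.4
gripper_force: 59.9
clock: 36.83
eef_pos: [506.3, 231.2, 71.0]
tool_rot: [3.141, 0.0, 1.874]
force: [-2.0, -2.0, 2.9]
width: 28.3
gripper_force: 60.6
```

```bash
python3 -m creep '[{"jaw":-1,"xyz":[0,0,0.7],"angular":[0,0,0]},{"jaw":-1,"xyz":[0,0,0.7],"angular":[0,0,0]},{"jaw":0.3,"xyz":[0,0,0.7],"angular":[0,0,0]},{"jaw":0.3,"xyz":[0,0,0.7],"angular":[0,0,0]},{"jaw":0.3,"xyz":[0,0,0.7],"angular":[0,0,0]},{"jaw":0.3,"xyz":[0,0,-20],"angular":[0,0,0]},{"jaw":0.3,"xyz":[0,0,-60],"angular":[0,0,0]},{"jaw":0.3,"xyz":[0,0,-110],"angular":[0,0,0]},{"jaw":0.3,"xyz":[0,0,-110],"angular":[0,0,0]},{"jaw":0.3,"xyz":[0,0,-110],"angular":[0,0,0]}]'
python3 - <<'E'
from h import *
im,d=viewer.get_image("scene");cv2.imwrite("pics/l2.png",cv2.resize(im[100:300,110:376,::-1],None,fx=3,fy=3))
for s in silhouettes("scene","poacher_lid")[:1]:
    q=pts("scene",d,s["pixels"]); print(len(q),"top",q[:,2].max().round(1))
    r=q[(q[:,2]>64)&(q[:,2]<69)]; print("ext",r.min(0).round(),r.max(0).round())
    edge=q[np.abs(np.hypot(q[:,0]-505,q[:,1]-231)-98)<5]; a=np.arctan2(edge[:,1]-231,edge[:,0]-505)
    for t in np.arange(-3.1,3.1,.5):
        k=(a>t)&(a<t+.5)
        if k.sum()>3: print("edge",t.round(1),edge[k,2].mean().round(1))
for t,z in (("ramekin",44),("timer",48)):
    for s in silhouettes("scene",t)[:1]:
        p=pts("scene",d,s["pixels"]); p=p[(p[:,2]>z)&(p[:,2]<z+8)]; print(t,p.mean(0).round(1),circ(p)[0])
E
```

```text
clock: 38.08
eef_pos: [506.1, 230.6, 180.1]
tool_rot: [-3.141, 0.001, 1.873]
force: [0.4, -1.3, 0.1]
width: 55.3
gripper_force: 0.0
3939 top 116.4
ext [401. 128.  65.] [608. 335.  69.]
edge -3.1 68.7
edge -2.6 69.0
edge -2.1 69.1
edge -1.6 69.0
edge -0.6 69.0
edge -0.1 69.0
edge 0.4 68.8
edge 0.9 68.6
edge 1.4 68.4
edge 1.9 68.4
edge 2.4 68.6
edge 2.9 68.6
ramekin [492.4 -41.1  46.3] [492.8 -41.5  35.2]
timer [557.6  55.9  51.2] [ 2180.9 -1308.2  2121.2]
```

View pics/l2.png

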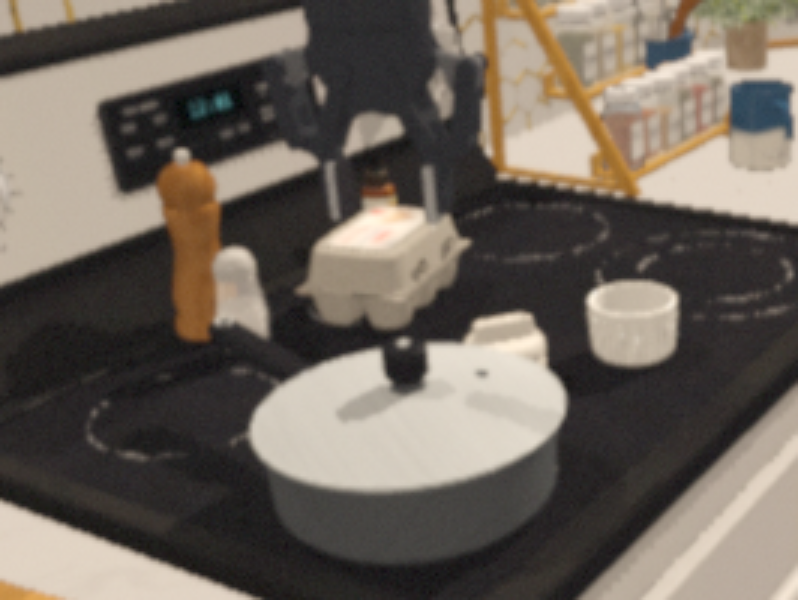

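The lid sits home and level: its edge is at 68.4–69.1 mm all round, matching an underside at about 53.7 mm. The ramekin and timer haven't moved and the gripper is clear, so I'm handing in.

```bash
python3 -c "
from cell import ctrl
print(ctrl.finish_job())"
```

```text
the job is handed in; nothing more can be done
None
```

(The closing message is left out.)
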